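# Take the feed roller of a desktop laminator down out of its slots

## Task

The rubber feed roller of the desk laminator has to come out for cleaning. With the roller still seated, flip both cam levers outwards, fully open; then ease the roller slowly down its sloping slots and out onto the open rails, until both its ends rest against the end stops. Leave the levers open and do not disturb the other things on the desk.

Things in the scene. Friction and masses are not known exactly. Their poses are not given: they have to be found in the camera images.
- laminator: desktop roll laminator, fixed to the desk. Origin on the desk under the seated roller's middle; z up, x from the open ends of its slots (on the robot's side) towards its grey housing, y along the roller. Housing: x +100 to +220 mm, y -135 to +135, top 125 mm high. Two aluminium side plates, inner faces at y = +-97 mm, 10 mm thick; between them only the 8 mm base plate and the roller
- seat (a point): where the roller's middle is when it is seated at the top of its slots, fixed on the laminator, 95 mm above the desk. The slots slope down by 20 degrees (0.349 rad) towards -x; roofed for the first 44 mm (roof top 24 mm above the axle line), then open sloping rails up to the end stops. Behind the seated roller 78 mm are free up to the housing
- rest (a point): where the roller's middle is when both its bearing blocks lie on the open rails against the end stops, fixed on the laminator: 115 mm down the slope from the seat (108 mm towards -x, 39 mm lower; 56 mm above the desk)
- lever_left (a joint): cam lever on the laminator's left (+y) side, hinged along the slot slope. 0: shut, handle up (square to the slope), steel cam nose blocking the slot. Opens by tipping the handle outwards, to +y of the laminator; 1.57: handle level, straight outwards; 1.65: end of travel, fully open. Starts at 0 to 0.2, moves at about 2 N at the tip, stays where it is left
- lever_left_hinge (a point): point on the left (+y) lever's hinge axis, where the middle line of its handle starts: laminator frame (-20, +140, 88) mm
- lever_left_tip (a point): free end of the left (+y) lever's flat black handle, 85 mm from the hinge point. The handle is 18 mm wide along the slope and 8 mm thick, with a tip 12 mm thick to the eye
- lever_right (a joint): cam lever on the laminator's right (-y) side, hinged along the slot slope. 0: shut, handle up (square to the slope), steel cam nose blocking the slot. Opens by tipping the handle outwards, to -y of the laminator; 1.57: handle level, straight outwards; 1.65: end of travel, fully open. Starts at 0 to 0.2, moves at about 2 N at the tip, stays where it is left
- lever_right_hinge (a point): point on the right (-y) lever's hinge axis, where the middle line of its handle starts: laminator frame (-20, -140, 88) mm
- lever_right_tip (a point): free end of the right (-y) lever's flat black handle, 85 mm from the hinge point. The handle is 18 mm wide along the slope and 8 mm thick, with a tip 12 mm thick to the eye
- roller: dark rubber roller, 44 mm diameter, 184 mm long, loose, 0.3 to 0.65 kg. Origin at its middle, on its axis; y along the axis. Each axle end carries a flat-sided steel bearing block (22 mm along the slope, 14 mm high, out to 120 mm from the middle) that slides on the slot floor with friction: it does not run down by itself, a steady push of about 0.5 to 3 N moves it. End play 5 mm to either side
- roller_left (a point): middle of the roller's left bearing block, on the axis, 108 mm from its middle
- roller_right (a point): middle of the roller's right bearing block, on the axis, 108 mm from its middle
- stapler: black stapler, 130 mm long, 43 mm high, standing on the laminator's grey housing; origin at the centre of its underside. Leave alone
- mug: white mug, 80 mm wide, 95 mm high, on the desk left in front of the laminator; origin at the centre of its underside. Leave alone
- cleaner: clear plastic bottle of cleaner, 60 mm wide, 130 mm high, on the desk right in front of the laminator; origin at the centre of its underside. Leave alone
- pen_cup: dark metal pen cup with pens, 76 mm wide, 140 mm high, on the desk left of the rails; origin at the centre of its underside. Leave alone
- tape_dispenser: black tape dispenser, 140 x 55 mm, 85 mm high, on the desk right of the rails; origin at the centre of its underside. Leave alone
- hole_punch: dark hole punch, 110 mm wide, 47 mm high, on the desk in front of the rails (25 mm or more from them); origin at the centre of its underside. Leave alone
Mind the look-alikes: they are no part of the job. Of the things that look like the roller, the larger one is meant.

How it is judged:
On the way, in this order (a step that is already met when the one before it is completed fails the run):
1. both levers open while the roller is still in its seat (value of joint each of lever_left, lever_right above 1.4 rad and distance between roller and seat below 0.015 m), for 0.2 s.
2. the roller lies on the open rails with both ends against the end stops (x of roller_left in the frame of rest between -0.008 and 0.008 m and z of roller_left in the frame of rest between -0.008 and 0.008 m and x of roller_right in the frame of rest between -0.008 and 0.008 m and z of roller_right in the frame of rest between -0.008 and 0.008 m), for 0.2 s.
At the end, for the whole second after the job is handed in: Both levers are open (more than 1.4 rad), both bearing blocks of the roller lie within 8 mm of their place on the rails against the end stops (along the laminator's x and in height), and the roller is at rest (all of step 2 and value of joint each of lever_left, lever_right above 1.4 rad and linear speed of roller below 0.02 m/s); the robot touches nothing.
It fails at once if the roller falls or runs down fast (over 0.4 m/s) (linear speed of roller above 0.4 m/s).
It fails at once if another thing on the desk is shifted by more than 40 mm or tipped over (distance of any of stapler, mug, cleaner, pen_cup, tape_dispenser, hole_punch from where it was at the start of the episode above 0.04 m or angle between any of stapler, mug, cleaner, pen_cup, tape_dispenser, hole_punch's own z axis and vertical above 0.6 rad).
It also fails if it takes over 64 s, if anything falls off the work surface, if the arm or the gripper's body presses on something with over 40 N, if the wrist force passes 120 N, or if a joint passes its speed limit or range.

## Robot

A 6-joint arm with a two-finger parallel gripper is mounted at the origin on the work surface. World frame = base frame: x ahead of the robot, y to its left, z up, the work surface at z = 0. Lengths are in m, angles in rad, forces in N, time in s.
With the tool pointing down it reaches from about 0.425 to 0.95 m from the base axis. Payload 3.5 kg.
Tool frame: the origin (TCP) lies at the very end of the fingers, on their centre line; the grasp point (between the pads) lies 19 mm behind it; z points along the fingers, y is the direction in which the jaws open and shut (so a half turn about z gives the same grasp; the last joint's range is limited). The gripper opens to 85 mm and grips with 20 to 120 N. Pads are 22 mm wide; open, the fingers measure 114 mm over their backs; the gripper's body (76 mm by 85 mm) begins 54 mm behind the grasp point. The pads swing forward as they close: fully open they stand 13 mm farther back than shut.
Start: joints at [-1.41, 0.286, 1.577, -0, 1.279, -0.15], TCP at [0.206, -0.643, 0.205] pointing down, gripper open.
Joint ranges: [-2.77, 2.77], [-0.9, 2.22], [0.21, 2.48], [-1.53, 4.67], [0.24, 2.81], [-2.84, 2.84]. Speed limits (rad/s): [2.79, 2.79, 3.14, 3.14, 3.14, 3.14].

## Interface

Orientations are given as a unit quaternion [x, y, z, w].
In Python, from plant import get_state, read_camera, get_calibration, ticket, search_frame, cut_out, pinpoint gives the robot as it stands.
- The arm moves only by the tool move_arm, never from a script. Its argument "plan" is a list that holds one entry, the list of rows, each a list of 7 numbers: the turn, a rotation vector about the tool's x, y, z in degrees, then the shift along the tool's x, y, z in m, then the finger opening in m, from 0 to 0.0854. In form: [[[ax, ay, az, x, y, z, hand], ...]]. A call has exactly 5 rows; each row is the pose to reach, as a shift and turn from the pose measured when the call began, along the tool's axes at that moment; what a row does not reach only later rows make up. A row lasts 1/8 s, in which the tool goes at most 62.5 mm and 10.7 degrees, less where a joint would pass 70% of its speed; a pose out of reach is approached as far as the arm can. A call with a gripper value outside its range is refused whole. The fingers move at their own pace and stop on an object; "force" is the grip in N (left out, the last holds). Time passes only in rows, so rows that repeat a pose let the fingers close, or fill a call up. It gives the time, the measured TCP pose, the force and the opening at its end, in the units of the state.
- get_state(): the state, without advancing time (a new reading comes with each control period).
- read_camera(name): name is "scene" or "side" or "wrist"; returns the picture (400x640x3 uint8, red, green, blue); there is no depth.
- get_calibration(name): a dict with "mtx" (3x3 intrinsics, pixels), "dist_coeffs" ([k1, k2, p1, p2, k3] as OpenCV has them; the pictures are not rectified), "extrinsics" (4x4, takes a point from camera to world coordinates); the wrist camera has in their place "hand_eye" (4x4, takes a point from camera to tool coordinates, whose origin is the TCP and whose axes are the flange's). Camera axes: x right, y up, looking along -z (the intrinsics and any distortion apply to the point x, -y, -z); pixel columns grow to the right and rows downward; lengths in m; the calibration is good to about 2 mm. A picture is of the moment at which its call begins: read the wrist's pose just before it. get_calibration takes no time and is no camera call.
- ticket.sign_off(): hands the job in, once; it reports no verdict.
Trained networks look in the newest picture that a camera, given by its name, has taken for a name from the list of things; names that differ only in an ending like _2 or _b are one class to them, and where a whole thing is asked for, a point or a joint stands for the part that bears it (a point fixed in the world has none). Each returns a list of dicts, best first, with "p" (0 to 1); they miss things now and then, are a little off and sometimes report something else, mostly with a low value. They report only what shows in the picture. A call takes as long as a camera call. They do not tell look-alikes from the thing itself.
- search_frame(camera, query): "centre" ([column, row] in pixels, amid what is visible of it).
- cut_out(camera, query): "pixels" (400x640 bool, what is visible of it) and "centre" ([column, row] in pixels, amid what is visible of it).
- pinpoint(camera, query): "centre" ([column, row] in pixels: a listed point, or the origin of a listed thing).
The state is a dict: "time": time; "qpos": joint angles; "dq": joint speeds; "joint_efforts": joint torques, N m; "eef_pos": TCP position; "tcp_rot": TCP orientation; "contact_force": force on the tool from outside, world axes, zero at the start; "wrist_torque": the same for the moment, N m; "opening": opening from 0.0 (shut) to 1.0 (fully open).
Only numpy, scipy, OpenCV 4.12 (cv2) and the standard library are available. Lean on these libraries where they do the work, as an engineer would, in place of code of your own. Each camera call takes 0.05 s, during which the arm holds its last target.

## Working session

There is one attempt and no reset: what is moved stays moved. The work goes in short steps, Python scripts to look and compute and a tool call to move; the robot and the scene stay as the last step left them, time stands still between calls to the robot, and variables do not carry over. Pictures are saved under pics/ and viewed, and the job is handed in when it is done.

Besides the shell and the picture viewer there is one more tool, called after "Emit:" as name(argument=value, ...) on one line, values as JSON. move_arm: Moves the arm, as the interface text tells. Its arguments: {"type":"object","properties":{"plan":{"type":"array","items":{"type":"array","items":{"type":"array","items":{"type":"number"}}}},"force":{"type":"number"}},"required":["plan"]}

```bash
ls; mkdir -p pics; python3 - <<'E'
from plant import *
import cv2
s=get_state(); print(s)
for n in ["scene","side","wrist"]:
    im=read_camera(n); cv2.imwrite(f"pics/a_{n}.png",im[:,:,::-1])
    c=get_calibration(n); print(n,c)
E
```

```text
pics
{'time': 0.0, 'qpos': array([-1.41001616e+00,  2.87186897e-01,  1.57818344e+00, -2.16149011e-06,
        1.27856410e+00, -1.50005278e-01]), 'dq': array([-0.00025038, -0.00090472,  0.00071107, -0.00114524,  0.00078146,
        0.00019977]), 'joint_efforts': array([-3.10011353e-05, -4.05982304e+01, -2.92625070e+01, -3.36201867e-05,
        5.82866633e-03,  9.11150494e-06]), 'eef_pos': array([ 0.20632841, -0.64194483,  0.20372959]), 'tcp_rot': array([ 9.87950101e-01,  1.54768304e-01, -7.34262658e-06, -1.17086904e-03]), 'contact_force': array([-0.45249232, -0.25612535,  0.77938369]), 'wrist_torque': array([ 0.07038694,  0.0086689 , -0.04208349]), 'opening': 0.997144491408107}
scene {'mtx': array([[400.05429407,   0.        , 314.80175538],
       [  0.        , 400.05429407, 198.22321108],
       [  0.        ,   0.        ,   1.        ]]), 'dist_coeffs': array([-0.05716426,  0.        ,  0.        ,  0.        ,  0.        ]), 'extrinsics': array([[-0.09829501, -0.62524755,  0.7742116 ,  1.23070464],
       [ 0.99491071, -0.04442395,  0.09043883,  0.12416146],
       [-0.02215312,
[... 532 characters left out ...]
0.72398382,  0.93161776],
       [ 0.        ,  0.        ,  0.        ,  1.        ]])}
wrist {'mtx': array([[341.9221702 ,   0.        , 319.39116766],
       [  0.        , 341.9221702 , 198.22582329],
       [  0.        ,   0.        ,   1.        ]]), 'dist_coeffs': array([-0.06620642,  0.        ,  0.        ,  0.        ,  0.        ]), 'hand_eye': array([[ 4.65667791e-04,  9.53239613e-01,  3.02215194e-01,
         7.68509155e-02],
       [ 9.99999826e-01, -3.34502014e-04, -4.85770216e-04,
         4.27030965e-04],
       [-3.61963821e-04,  3.02215368e-01, -9.53239603e-01,
        -1.68212303e-01],
       [ 0.00000000e+00,  0.00000000e+00,  0.00000000e+00,
         1.00000000e+00]])}
```

View pics/a_scene.png

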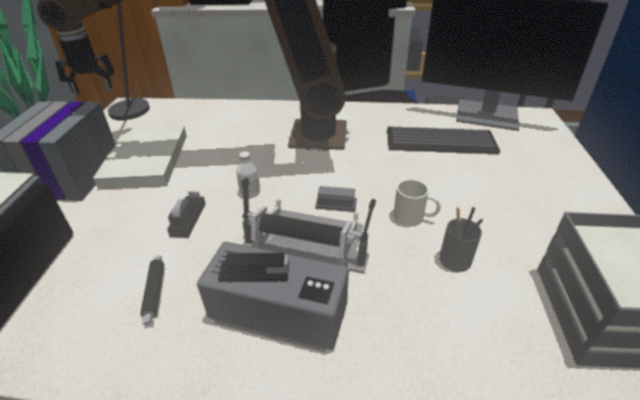

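View pics/a_side.png

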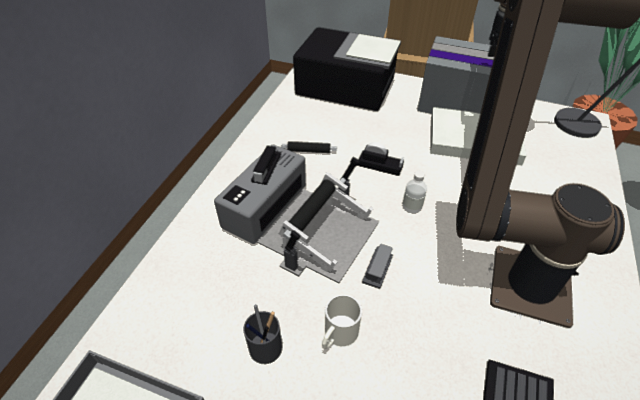

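View pics/a_wrist.png

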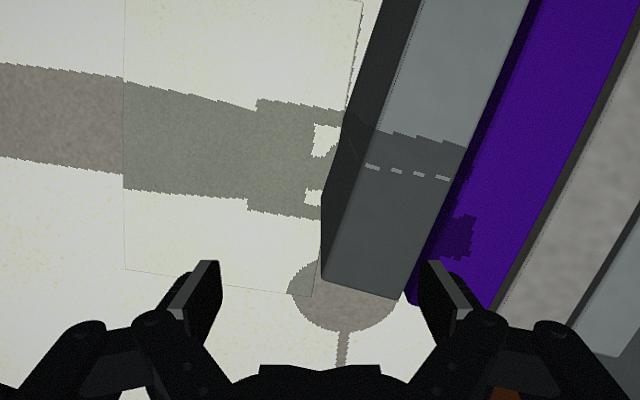

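```bash
cat > h.py <<'E'
import numpy as np, cv2, json
from scipy.optimize import least_squares
from scipy.spatial.transform import Rotation as R
from plant import *
def proj(name,P,st=None,cal=None):
    c=cal or get_calibration(name)
    if name=="wrist":
        T=np.eye(4);T[:3,:3]=R.from_quat(st["tcp_rot"]).as_matrix();T[:3,3]=st["eef_pos"];E=T@c["hand_eye"]
    else: E=c["extrinsics"]
    Q=(np.atleast_2d(P)-E[:3,3])@E[:3,:3]
    Q=Q*[1,-1,-1]
    return cv2.projectPoints(Q.reshape(-1,1,3),np.zeros(3),np.zeros(3),c["mtx"],c["dist_coeffs"])[0].reshape(-1,2)
def ray(name,px,st=None):
    c=get_calibration(name)
    if name=="wrist":
        T=np.eye(4);T[:3,:3]=R.from_quat(st["tcp_rot"]).as_matrix();T[:3,3]=st["eef_pos"];E=T@c["hand_eye"]
    else: E=c["extrinsics"]
    u=cv2.undistortPoints(np.array(px,float).reshape(1,1,2),c["mtx"],c["dist_coeffs"]).ravel()
    return E[:3,3],E[:3,:3]@np.array([u[0],-u[1],-1])
def lam2w(p,P):  # p=[x,y,yaw]
    return R.from_euler('z',p[2]).apply(np.atleast_2d(P))+[p[0],p[1],0]
def tip(side,th,L=0.085):
    a=0.349; n=np.array([-np.sin(a),0,np.cos(a)]); y=np.array([0,side,0.])
    return np.array([-.02,side*.14,.088])+L*(np.cos(th)*n+np.sin(th)*y)
def up(th_s=0): pass
E
python3 - <<'E'
from h import *
out={}
for cam in ["scene","side"]:
    read_camera(cam)
    for q in ["laminator","seat","rest","lever_left_hinge","lever_left_tip","lever_right_hinge","lever_right_tip","roller","roller_left","roller_right","stapler","mug","cleaner","pen_cup","tape_dispenser","hole_punch"]:
        try: r=pinpoint(cam,q)
        except Exception as e: print(cam,q,e); continue
        out[cam+":"+q]=[(list(map(float,d["centre"])),float(d["p"])) for d in r]
        print(cam,q,[([round(float(v)) for v in d["centre"]],round(float(d["p"]),2)) for d in r[:4]])
json.dump(out,open("pp.json","w")); print(get_state()["time"])
E
```

```text
scene laminator [([302, 256], 0.81)]
scene seat [([297, 228], 0.98)]
scene rest [([314, 210], 0.71)]
scene lever_left_hinge [([365, 238], 0.85)]
scene lever_left_tip [([373, 202], 0.79), ([316, 210], 0.22)]
scene lever_right_hinge [([244, 217], 0.73)]
scene lever_right_tip [([244, 178], 0.61)]
scene roller [([300, 229], 0.64), ([153, 287], 0.58)]
scene roller_left [([346, 238], 0.89), ([158, 261], 0.7)]
scene roller_right [([145, 317], 0.67), ([256, 215], 0.64)]
scene stapler [([254, 271], 0.74)]
scene mug [([406, 218], 0.68), ([456, 261], 0.56)]
scene cleaner [([252, 191], 0.75), ([188, 218], 0.7)]
scene pen_cup [([455, 262], 0.96), ([249, 193], 0.52)]
scene tape_dispenser [([186, 222], 0.91)]
scene hole_punch [([336, 203], 0.59), ([346, 237], 0.43)]
side laminator [([313, 231], 0.92)]
side seat [([309, 204], 0.68), ([265, 166], 0.61)]
side rest [([345, 230], 0.96)]
side lever_left_hinge [([289, 247], 0.45)]
side lever_left_tip [([293, 233], 0.5)]
side lever_right_hinge [([344, 177], 0.75)]
side lever_right_tip [([357, 160], 0.44)]
side roller [([312, 204], 0.8)]
side roller_left [([340, 147], 0.63), ([293, 233], 0.62)]
side roller_right [([329, 183], 0.78), ([282, 146], 0.69)]
side stapler [([265, 168], 0.91), ([381, 166], 0.31)]
side mug [([341, 331], 0.87)]
side cleaner [([409, 206], 0.95)]
side pen_cup [([265, 350], 0.73)]
side tape_dispenser [([378, 166], 0.65)]
side hole_punch [([375, 269], 0.86)]
1.85
```

```bash
cat > fit.py <<'E'
from h import *
d=json.load(open("pp.json"))
S=np.array([0,0,.095])
a=.349
fixed={"laminator":[0,0,0],"seat":S,"rest":[-.108,0,.056],"lever_left_hinge":[-.02,.14,.088],"lever_right_hinge":[-.02,-.14,.088],"roller":S,"roller_left":S+[0,.108,0],"roller_right":S+[0,-.108,0]}
C={n:get_calibration(n) for n in ["scene","side"]}
def items():
    for k,v in d.items():
        cam,q=k.split(":")
        if q in fixed or "tip" in q: yield cam,q,v
def pred(x,cam,q):
    P=fixed[q] if q in fixed else (tip(1,x[3]) if "left" in q else tip(-1,x[4]))
    return proj(cam,lam2w(x[:3],P),cal=C[cam])[0]
def res(x):
    r=[]
    for cam,q,v in items():
        p=pred(x,cam,q); e=[p-np.array(c) for c,_ in v]
        r.append(min(e,key=np.linalg.norm))
    return np.concatenate(r)
if __name__=="__main__":
    best=None
    for yaw in np.arange(-.6,.61,.3):
        o=least_squares(res,[.65,0,yaw,.1,.1],loss="soft_l1",f_scale=2)
        if best is None or o.cost<best.cost: best=o
    print(best.cost,best.x.round(4))
    for (cam,q,v),e in zip(items(),res(best.x).reshape(-1,2)): print(cam,q,e.round(1))
    p=best.x; np.save("lam.npy",p)
    # other things
    for q,z in [("stapler",.125),("mug",0),("cleaner",0),("pen_cup",0),("tape_dispenser",0),("hole_punch",0)]:
        for cam in C:
            for c,pp in d[cam+":"+q][:1]:
                o,r=ray(cam,c); t=(z-o[2])/r[2]; w=o+t*r
                l=R.from_euler('z',-p[2]).apply(w-[p[0],p[1],0])
                print(q,cam,"world",w.round(3),"lam",l.round(3))
E
python3 fit.py
```

```text
43.270318182997755 [ 0.5855  0.0109 -0.1978  0.1491  0.0747]
scene laminator [-1.4  1.1]
scene seat [2.  0.8]
scene rest [-0.5  1.3]
scene lever_left_hinge [-2.9 -1. ]
scene lever_left_tip [-0.3  0.2]
scene lever_right_hinge [ 1.3 -2.7]
scene lever_right_tip [-0.3  1. ]
scene roller [-0.9 -0.4]
scene roller_left [ 0.2 -0.2]
scene roller_right [-1.3  4.6]
side laminator [-0.8 -1.6]
side seat [2.9 1.9]
side rest [1.9 2.2]
side lever_left_hinge [-0.8  0.2]
side lever_left_tip [0.9 1.2]
side lever_right_hinge [-0.   2.2]
side lever_right_tip [-1.  -0.3]
side roller [-0.5  2.3]
side roller_left [-4.1  0.2]
side roller_right [ 2.9 -1.1]
stapler scene world [ 0.742 -0.052  0.125] lam [ 0.165 -0.031  0.125]
stapler side world [ 0.746 -0.055  0.125] lam [ 0.17  -0.033  0.125]
mug scene world [0.424 0.271 0.   ] lam [-0.209  0.223  0.   ]
mug side world [ 0.416  0.276 -0.   ] lam [-0.218  0.226 -0.   ]
cleaner scene world [ 0.339 -0.161  0.   ] lam [-0.207 -0.217  0.   ]
cleaner side world [ 0.348 -0.166 -0.   ] lam [-0.198 -0.22  -0.   ]
pen_cup scene world [0.571 0.374 0.   ] lam [-0.086  0.353  0.   ]
pen_cup side world [0.561 0.377 0.   ] lam [-0.096  0.354  0.   ]
tape_dispenser scene world [ 0.484 -0.309 -0.   ] lam [-0.037 -0.334 -0.   ]
tape_dispenser side world [ 0.476 -0.31   0.   ] lam [-0.044 -0.337  0.   ]
hole_punch scene world [0.377 0.084 0.   ] lam [-0.219  0.03   0.   ]
hole_punch side world [0.384 0.083 0.   ] lam [-0.212  0.031  0.   ]
```

```bash
cat > go.py <<'E'
import sys
from h import *
# usage: go.py lx ly z  (lam frame mm) -> rotvec(deg) & shift in tool axes
p=np.load("lam.npy")
def cmd(l,yawoff=0,st=None):
    st=st or get_state()
    R0=R.from_quat(st["tcp_rot"])
    yaw=p[2]+np.pi/2+yawoff
    Rt=R.from_matrix(np.array([[np.cos(yaw),np.sin(yaw),0],[np.sin(yaw),-np.cos(yaw),0],[0,0,-1]]).T)
    w=lam2w(p,np.array(l)/1000)[0]
    rv=np.degrees((R0.inv()*Rt).as_rotvec()); sh=R0.inv().apply(w-st["eef_pos"])
    return rv,sh
def show():
    st=get_state(); l=R.from_euler('z',-p[2]).apply(st["eef_pos"]-[p[0],p[1],0])
    print("t",round(st["time"],2),"lam tcp mm",(l*1000).round(1),"F",(R.from_euler('z',-p[2]).apply(st["contact_force"])).round(1))
if __name__=="__main__":
    show()
    v=list(map(float,sys.argv[1:]))
    for i in range(0,len(v),3):
        rv,sh=cmd(v[i:i+3]); print(v[i:i+3],rv.round(1),sh.round(4))
E
python3 go.py -40 0 300
```

```text
t 1.85 lam tcp mm [-243.2 -715.3  205.1] F [-0.5  0.4  0.2]
[-40.0, 0.0, 300.0] [ -0.   -0.  -60.9] [ 0.5258 -0.5257 -0.0949]
```

Emit:
move_arm(plan=[[[0,0,-6,0.04,-0.04,-0.025,0.04],[0,0,-12,0.08,-0.08,-0.05,0.02],[0,0,-20,0.12,-0.12,-0.075,0],[0,0,-26,0.16,-0.16,-0.095,0],[0,0,-30,0.2,-0.2,-0.095,0]]])

```text
time: 2.48
eef_pos: [0.3368, -0.3903, 0.3029]
tcp_rot: [0.914, 0.406, 0.0, 0.003]
contact_force: [1.2, 0.2, 0.2]
opening: -0.001
```

```bash
python3 go.py -40 0 300
```

```text
t 2.48 lam tcp mm [-165.  -442.2  302.9] F [1.1 0.5 0.2]
[-40.0, 0.0, 300.0] [  0.3   0.2 -30.7] [ 0.444  -0.1185  0.0017]
```

Emit:
move_arm(plan=[[[0,0,-6,0.05,-0.015,0,0],[0,0,-12,0.1,-0.03,0,0],[0,0,-18,0.15,-0.045,0,0],[0,0,-24,0.2,-0.06,0,0],[0,0,-30.7,0.25,-0.075,0,0]]])

```text
time: 3.1
eef_pos: [0.4492, -0.1528, 0.3026]
tcp_rot: [0.773, 0.635, -0.0, 0.003]
contact_force: [1.5, -0.5, 0.3]
opening: 0.0
```

```bash
python3 go.py -40 0 300
```

```text
t 3.1 lam tcp mm [-101.6 -187.3  302.6] F [ 1.6 -0.2  0.3]
[-40.0, 0.0, 300.0] [0.3 0.2 0.2] [0.1871 0.0621 0.0021]
```

Emit:
move_arm(plan=[[[0,0,0,0.05,0.02,0,0],[0,0,0,0.1,0.035,0,0],[0,0,0,0.15,0.05,0,0],[0,0,0,0.187,0.062,0,0],[0,0,0,0.187,0.062,0,0]]])

```text
time: 3.72
eef_pos: [0.5466, 0.0206, 0.3019]
tcp_rot: [0.771, 0.636, -0.0, 0.003]
contact_force: [-0.3, -0.4, -0.3]
opening: -0.003
```

```bash
cat > look.py <<'E'
import sys
from h import *
from go import show
st=get_state(); n=sys.argv[1]; im=read_camera(n).copy()
p=np.load("lam.npy"); th=p[3:5]
S=np.array([0,0,.095])
pts={"seat":S,"rest":[-.108,0,.056],"rl":S+[0,.108,0],"rr":S-[0,.108,0],"lh":[-.02,.14,.088],"rh":[-.02,-.14,.088],"lt":tip(1,th[0]),"rt":tip(-1,th[1]),"bl":[.1,.135,.125],"br":[.1,-.135,.125]}
im=im[:,:,::-1].copy()
if len(sys.argv)>3:
  for k,P in pts.items():
    q=proj(n,lam2w(p,P),st)[0]
    if abs(q).max()<2000: cv2.drawMarker(im,tuple(int(round(v)) for v in q),(0,0,255),cv2.MARKER_CROSS,8,1)
cv2.imwrite(sys.argv[2],im); show()
E
python3 look.py wrist pics/b.png 1
python3 - <<'E'
from h import *
st=get_state();out={}
p=np.load("lam.npy")
for q in ["laminator","seat","rest","lever_left_hinge","lever_left_tip","lever_right_hinge","lever_right_tip","roller","roller_left","roller_right"]:
    r=pinpoint("wrist",q); out["wrist:"+q]=[(list(map(float,d["centre"])),float(d["p"])) for d in r]
json.dump([out,{k:list(map(float,st[k])) for k in("eef_pos","tcp_rot")}],open("ppw.json","w"))
E
cat > fit2.py <<'E'
from fit import *
import fit
o,st=json.load(open("ppw.json"))
C["wrist"]=get_calibration("wrist")
d.update({k:v for k,v in o.items() if v})
_st={k:np.array(v) for k,v in st.items()}
op=proj
fit.proj=lambda n,P,st=None,cal=None: op(n,P,_st,cal)
b=least_squares(res,np.load("lam.npy"),loss="soft_l1",f_scale=2)
print(b.cost,b.x.round(4))
for (cam,q,v),e in zip(items(),res(b.x).reshape(-1,2)):
    if cam=="wrist": print(q,v[0][0],e.round(1))
# wrist only
d2=dict(d)
for k in list(d):
    if not k.startswith("wrist"): d.pop(k)
w=least_squares(res,b.x,loss="soft_l1",f_scale=2); print("wrist only",w.x.round(4))
np.save("lam2.npy",b.x); np.save("lamw.npy",w.x)
E
python3 fit2.py
```

```text
t 3.77 lam tcp mm [-40.3   0.6 301.9] F [ 0.6  0.6 -0.6]
1041.037514713939 [ 0.5846  0.0102 -0.202  -1.2003 -0.1293]
laminator [347.8, 148.9] [-0.7 -0.6]
seat [359.4, 58.8] [ -5.4 103.8]
rest [263.3, 155.8] [-0.6 -0.6]
lever_left_hinge [339.0, 28.8] [-0.1 -1.5]
lever_left_tip [192.3, 127.8] [135.9 -20.4]
lever_right_tip [262.9, 155.3] [ 45.7 144.2]
roller [353.0, 163.3] [ 1.  -0.7]
roller_left [359.5, 57.4] [-1.5  2.4]
roller_right [509.4, 304.2] [-0.2  0.6]
wrist only [ 0.5845  0.0105 -0.2014 -1.2361 -1.5815]
```

View pics/b.png

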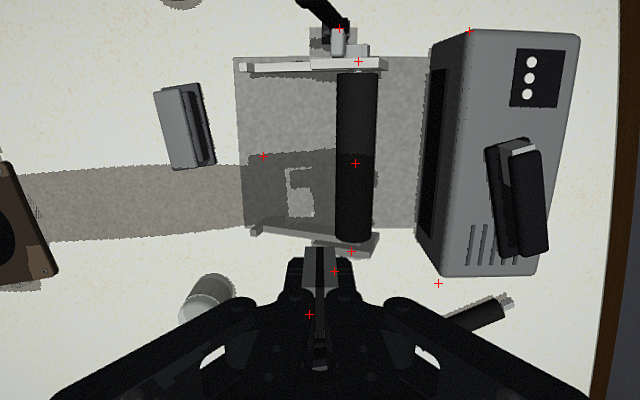

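```bash
cat > lev.py <<'E'
import sys
from go import *
p[:3]=[.5848,.0106,-.201]; np.save("lam.npy",p)
def arc(side,th,r,w=11,t=4):
    a=.349; n=np.array([-np.sin(a),0,np.cos(a)]); y=np.array([0,side,0.])
    u=np.cos(th)*n+np.sin(th)*y; v=np.sin(th)*n-np.cos(th)*y  # v: inward/up normal
    P=np.array([-20,side*140,88.])+r*u+t*v
    P=P-w*y
    return P
if __name__=="__main__":
    side=int(sys.argv[1]); r=float(sys.argv[2]); 
    show()
    for th in map(float,sys.argv[3:]):
        P=arc(side,th,r); rv,sh=cmd(P); print(th,P.round(1),rv.round(1),sh.round(4))
E
python3 lev.py -1 62 0 .3 .6 .9 1.2 1.5 1.65; python3 go.py -42 -105 200 -42 -105 147
```

```text
t 4.28 lam tcp mm [-39.5  -0.4 302.2] F [ 0.4 -1.   0.8]
0.0 [ -41.2 -125.   146.3] [0.3 0.2 0.3] [-0.124  -0.0032  0.1564]
0.3 [ -40.7 -143.5  144.8] [0.3 0.2 0.3] [-0.1425 -0.0027  0.158 ]
0.6 [ -38.3 -160.7  138.2] [0.3 0.2 0.3] [-0.1597 -0.0005  0.1646]
0.9 [ -34.3 -175.1  127.2] [0.3 0.2 0.3] [-0.174   0.0034  0.1758]
1.2 [ -29.  -185.3  112.6] [0.3 0.2 0.3] [-0.1842  0.0086  0.1904]
1.5 [ -22.9 -190.6   95.9] [0.3 0.2 0.3] [-0.1894  0.0146  0.2072]
1.65 [ -19.7 -191.1   87.1] [0.3 0.2 0.3] [-0.1899  0.0177  0.2159]
t 4.28 lam tcp mm [-39.5  -0.4 302.2] F [ 0.4 -1.   0.8]
[-42.0, -105.0, 200.0] [0.3 0.2 0.3] [-0.1042 -0.0036  0.1026]
[-42.0, -105.0, 147.0] [0.3 0.2 0.3] [-0.104  -0.0039  0.1556]
```

Emit:
move_arm(plan=[[[0,0,0,-0.04,-0.002,0.04,0],[0,0,0,-0.08,-0.003,0.08,0],[0,0,0,-0.1,-0.004,0.12,0],[0,0,0,-0.104,-0.004,0.15,0],[0,0,0,-0.104,-0.004,0.155,0]]])

```text
time: 4.9
eef_pos: [0.5208, -0.0839, 0.1451]
tcp_rot: [0.773, 0.634, -0.001, 0.001]
contact_force: [-0.5, -0.1, 0.0]
opening: -0.001
```

```bash
python3 lev.py -1 62 0 .3 .6 .9 1.2 1.5 1.65; python3 look.py wrist pics/c.png 1
```

```text
t 4.9 lam tcp mm [ -43.9 -105.4  145.1] F [-0.5 -0.2  0. ]
0.0 [ -41.2 -125.   146.3] [-0.   0.2  0.2] [-0.0197  0.0026 -0.0011]
0.3 [ -40.7 -143.5  144.8] [-0.   0.2  0.2] [-0.0381  0.0031  0.0005]
0.6 [ -38.3 -160.7  138.2] [-0.   0.2  0.2] [-0.0553  0.0054  0.0071]
0.9 [ -34.3 -175.1  127.2] [-0.   0.2  0.2] [-0.0697  0.0094  0.0182]
1.2 [ -29.  -185.3  112.6] [-0.   0.2  0.2] [-0.0799  0.0146  0.0328]
1.5 [ -22.9 -190.6   95.9] [-0.   0.2  0.2] [-0.0851  0.0207  0.0495]
1.65 [ -19.7 -191.1   87.1] [-0.   0.2  0.2] [-0.0857  0.0239  0.0583]
t 4.95 lam tcp mm [ -43.  -105.1  146.2] F [-0.1  0.6 -0.5]
```

View pics/c.png

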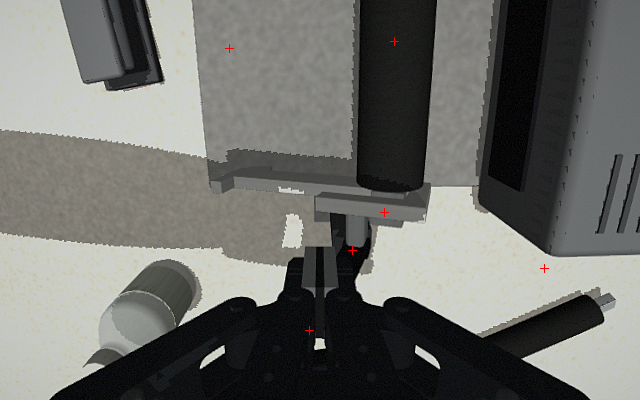

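Emit:
move_arm(plan=[[[0,0,0,-0.02,0.002,0,0],[0,0,0,-0.038,0.003,0.001,0],[0,0,0,-0.055,0.005,0.007,0],[0,0,0,-0.063,0.007,0.012,0],[0,0,0,-0.07,0.009,0.018,0]]])

```text
time: 5.58
eef_pos: [0.5169, -0.1548, 0.1281]
tcp_rot: [0.773, 0.634, -0.001, 0.002]
contact_force: [-0.1, -0.0, -0.1]
opening: -0.001
```

```bash
python3 lev.py -1 62 .9 1.05 1.2 1.35 1.5 1.65;python3 look.py side pics/d.png 1
```

```text
t 5.58 lam tcp mm [ -33.6 -175.6  128.1] F [-0.1 -0.  -0.1]
0.9 [ -34.3 -175.1  127.2] [0.1 0.2 0.2] [ 0.0005 -0.0007  0.0009]
1.05 [ -31.7 -180.8  120.3] [0.1 0.2 0.2] [-0.0051  0.0018  0.0079]
1.2 [ -29.  -185.3  112.6] [0.1 0.2 0.2] [-0.0097  0.0045  0.0155]
1.35 [ -26.  -188.6  104.4] [0.1 0.2 0.2] [-0.0129  0.0075  0.0237]
1.5 [ -22.9 -190.6   95.9] [0.1 0.2 0.2] [-0.0149  0.0106  0.0323]
1.65 [ -19.7 -191.1   87.1] [0.1 0.2 0.2] [-0.0154  0.0137  0.041 ]
t 5.62 lam tcp mm [ -33.9 -176.   127.1] F [ 0.3 -0.2 -1.5]
```

View pics/d.png

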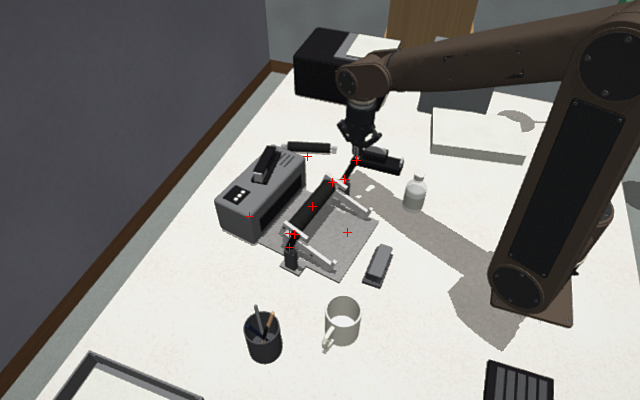

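Emit:
move_arm(plan=[[[0,0,0,-0.006,0.002,0.008,0],[0,0,0,-0.01,0.005,0.016,0],[0,0,0,-0.013,0.008,0.024,0],[0,0,0,-0.015,0.011,0.032,0],[0,0,0,-0.016,0.014,0.042,0]]])

```text
time: 6.25
eef_pos: [0.5273, -0.1738, 0.0847]
tcp_rot: [0.773, 0.634, -0.001, 0.001]
contact_force: [0.8, 0.5, 0.3]
opening: -0.001
```

```bash
python3 lev.py -1 62 1.65;python3 look.py wrist pics/e.png 1;python3 look.py side pics/e2.png; python3 -c "
import cv2;i=cv2.imread('pics/e2.png')[120:300,200:440];cv2.imwrite('pics/e3.png',cv2.resize(i,None,fx=3,fy=3,interpolation=cv2.INTER_CUBIC))"
```

```text
t 6.25 lam tcp mm [ -19.5 -192.2   84.7] F [0.6 0.7 0.3]
1.65 [ -19.7 -191.1   87.1] [0.  0.2 0.2] [ 0.0011 -0.0002 -0.0025]
t 6.3 lam tcp mm [ -20.3 -192.    83.1] F [-1.2 -0.4 -1.4]
t 6.35 lam tcp mm [ -20.5 -191.9   83.6] F [-0.5  0.7 -0.2]
```

View pics/e.png

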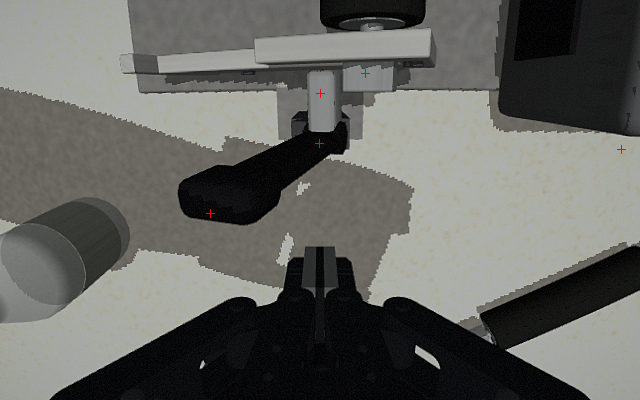

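View pics/e3.png

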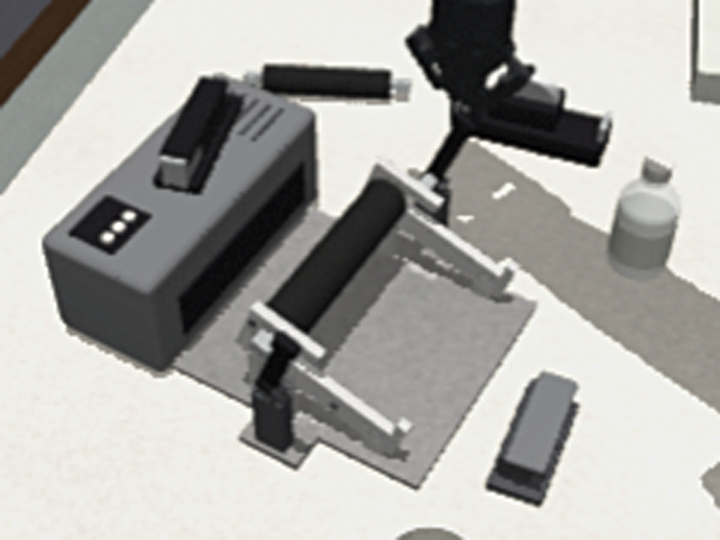

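```bash
python3 look.py scene pics/f.png 1; python3 -c "
import cv2;i=cv2.imread('pics/f.png')[140:300,200:400];cv2.imwrite('pics/f3.png',cv2.resize(i,None,fx=3.5,fy=3.5,interpolation=cv2.INTER_CUBIC))
from h import *
st=get_state()
print('tcp px',proj('wrist',st['eef_pos'],st), proj('scene',st['eef_pos']),proj('side',st['eef_pos']))
read_camera('wrist')
for c in ['wrist','scene']:
  for q in ['lever_right_tip','lever_right_hinge']:
    print(c,q,[(d['centre'],d['p']) for d in pinpoint(c,q)])
"
```

```text
t 6.4 lam tcp mm [ -20.3 -191.9   84.2] F [0.1 0.4 1.1]
tcp px [[319.60641737 239.60699762]] [[226.39172655 211.01014592]] [[352.79352397 169.67685644]]
wrist lever_right_tip [([226.7, 202.1], 0.87)]
wrist lever_right_hinge [([327.3, 139.3], 0.76)]
scene lever_right_tip [([244.6, 177.5], 0.61), ([251.8, 193.5], 0.46)]
scene lever_right_hinge [([245.5, 217.9], 0.81), ([248.7, 192.6], 0.66)]
```

View pics/f3.png

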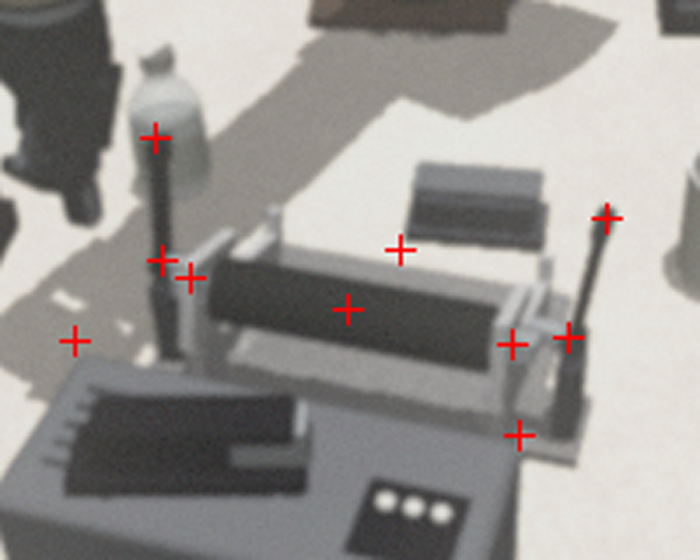

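```bash
python3 -c "
import cv2;i=cv2.imread('pics/d.png')[100:230,300:430];cv2.imwrite('pics/d3.png',cv2.resize(i,None,fx=4.5,fy=4.5,interpolation=cv2.INTER_CUBIC))
i=cv2.imread('pics/e2.png')[100:230,300:430];cv2.imwrite('pics/e4.png',cv2.resize(i,None,fx=4.5,fy=4.5,interpolation=cv2.INTER_CUBIC))"
```

```text
(no output)
```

View pics/d3.png

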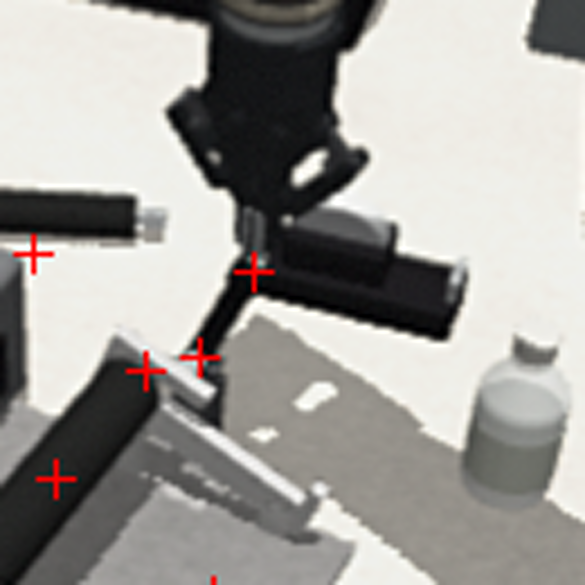

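View pics/e4.png

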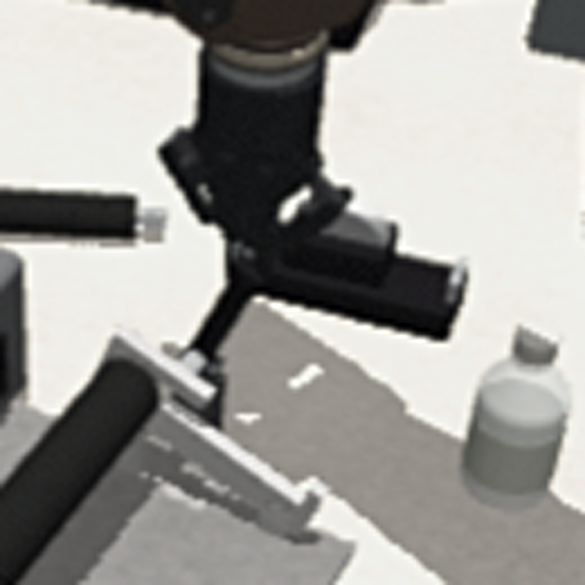

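```bash
python3 -c "
from h import *
st=get_state();Rm=R.from_quat(st['tcp_rot'])
for z in [0,-.01,-.02,-.03,-.05]:
  P=st['eef_pos']+Rm.apply([0,0,z]); print(z,[proj(c,P,st).round(1)[0] for c in ('wrist','scene','side')])
for x in (-.011,.011):
  P=st['eef_pos']+Rm.apply([x,0,0]); print(x,[proj(c,P,st).round(1)[0] for c in ('wrist','scene','side')])
dst={'eef_pos':np.array([0.5169, -0.1548, 0.1281])}
print('d',proj('side',dst['eef_pos']))
import cv2
i=cv2.imread('pics/e.png')[200:360,250:400];cv2.imwrite('pics/e5.png',cv2.resize(i,None,fx=4,fy=4,interpolation=cv2.INTER_CUBIC))
i=cv2.imread('pics/f.png')[100:240,170:300];cv2.imwrite('pics/f5.png',cv2.resize(i,None,fx=4,fy=4,interpolation=cv2.INTER_CUBIC))
"
```

```text
0 [array([319.6, 239.6]), array([226.1, 210.7]), array([352.6, 169.2])]
-0.01 [array([319.6, 247.8]), array([225.4, 207.6]), array([352.8, 166.6])]
-0.02 [array([319.6, 256.9]), array([224.8, 204.3]), array([353., 164.])]
-0.03 [array([319.6, 267.1]), array([224.1, 201.1]), array([353.3, 161.4])]
-0.05 [array([319.7, 291.8]), array([222.7, 194.4]), array([353.7, 156.1])]
-0.011 [array([319.6, 258. ]), array([222. , 209.9]), array([354.4, 167. ])]
0.011 [array([319.6, 220.5]), array([230.2, 211.5]), array([350.9, 171.4])]
d [[355.14293125 163.06046878]]
```

View pics/e5.png

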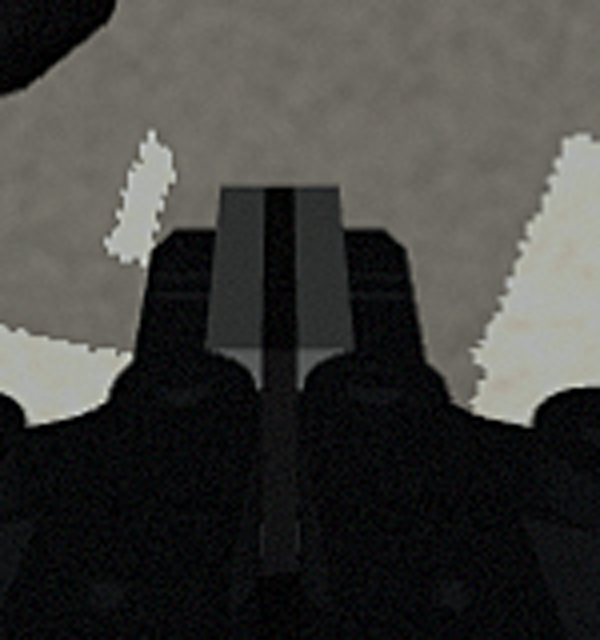

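View pics/f5.png

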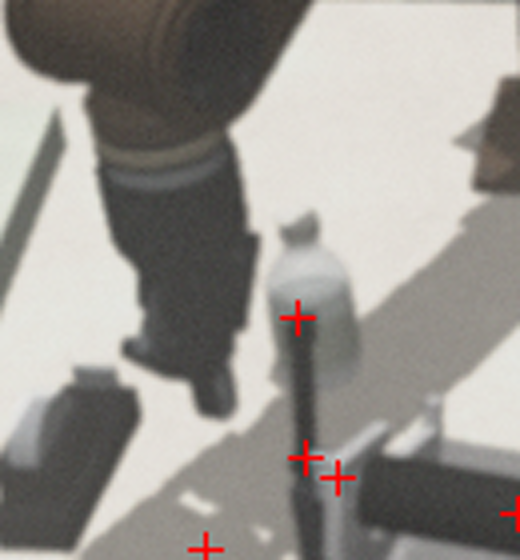

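```bash
python3 -c "
from h import *
st=get_state();Rm=R.from_quat(st['tcp_rot'])
for x in (0,.011):
 for z in [-.01,-.015,-.02,-.025,-.03,-.04,-.05,-.06]:
  P=st['eef_pos']+Rm.apply([[x,-.01,z],[x,.01,z]]); print(x,z,[proj(c,P,st).round(1).tolist() for c in ('wrist',)])
"
```

```text
0 -0.01 [[[300.0, 247.8], [339.2, 247.8]]]
0 -0.015 [[[299.5, 252.2], [339.8, 252.2]]]
0 -0.02 [[[298.9, 256.9], [340.4, 256.9]]]
0 -0.025 [[[298.3, 261.8], [341.0, 261.9]]]
0 -0.03 [[[297.6, 267.1], [341.6, 267.1]]]
0 -0.04 [[[296.2, 278.6], [343.1, 278.6]]]
0 -0.05 [[[294.6, 291.7], [344.7, 291.7]]]
0 -0.06 [[[292.8, 306.7], [346.6, 306.7]]]
0.011 -0.01 [[[299.6, 227.8], [339.7, 227.8]]]
0.011 -0.015 [[[299.0, 231.7], [340.2, 231.8]]]
0.011 -0.02 [[[298.4, 235.9], [340.8, 236.0]]]
0.011 -0.025 [[[297.8, 240.4], [341.5, 240.4]]]
0.011 -0.03 [[[297.1, 245.1], [342.2, 245.1]]]
0.011 -0.04 [[[295.7, 255.5], [343.7, 255.5]]]
0.011 -0.05 [[[294.0, 267.3], [345.4, 267.3]]]
0.011 -0.06 [[[292.0, 280.9], [347.4, 281.0]]]
```

```bash
python3 go.py -30 -150 220 -42 -105 180 -43 -105 122
```

```text
t 6.65 lam tcp mm [ -19.6 -192.2   85.6] F [ 0.3 -0.3 -0.6]
[-30.0, -150.0, 220.0] [0.1 0.2 0.2] [ 0.0417 -0.01   -0.1345]
[-42.0, -105.0, 180.0] [0.1 0.2 0.2] [ 0.0869 -0.0219 -0.0947]
[-43.0, -105.0, 122.0] [0.1 0.2 0.2] [ 0.0871 -0.023  -0.0367]
```

Emit:
move_arm(plan=[[[0,0,0,0,0,-0.06,0],[0,0,0,0,-0.005,-0.115,0],[0,0,0,0.04,-0.012,-0.14,0],[0,0,0,0.085,-0.022,-0.12,0],[0,0,0,0.087,-0.023,-0.08,0]]])

```text
time: 7.28
eef_pos: [0.5236, -0.0819, 0.1682]
tcp_rot: [0.772, 0.636, 0.001, 0.005]
contact_force: [0.1, -0.4, -0.1]
opening: 0.001
```

```bash
python3 go.py -43 -105 122; python3 look.py wrist pics/g.png 1; python3 look.py scene pics/g2.png 1; python3 -c "
import cv2
i=cv2.imread('pics/g2.png')[80:240,170:370];cv2.imwrite('pics/g5.png',cv2.resize(i,None,fx=4,fy=3.7,interpolation=cv2.INTER_CUBIC))
from h import *
st=get_state();Rm=R.from_quat(st['tcp_rot'])
for z in (0,-.02,-.03): print((proj('scene',st['eef_pos']+Rm.apply([0,0,z]))-[170,80])*[4,3.7])"
```

```text
t 7.28 lam tcp mm [ -41.5 -102.8  168.2] F [ 0.2 -0.3 -0.1]
[-43.0, -105.0, 122.0] [0.5 0.3 0.4] [-0.002  -0.0019  0.0462]
t 7.33 lam tcp mm [ -46.4 -103.   160. ] F [-2.4  0.2 -4.8]
t 7.38 lam tcp mm [ -46.6 -103.6  161.1] F [-0.7  0.1 -1.3]
[[363.9929253  388.62160526]]
[[360.22043953 362.45594865]]
[[358.29756898 349.09871873]]
```

View pics/g5.png

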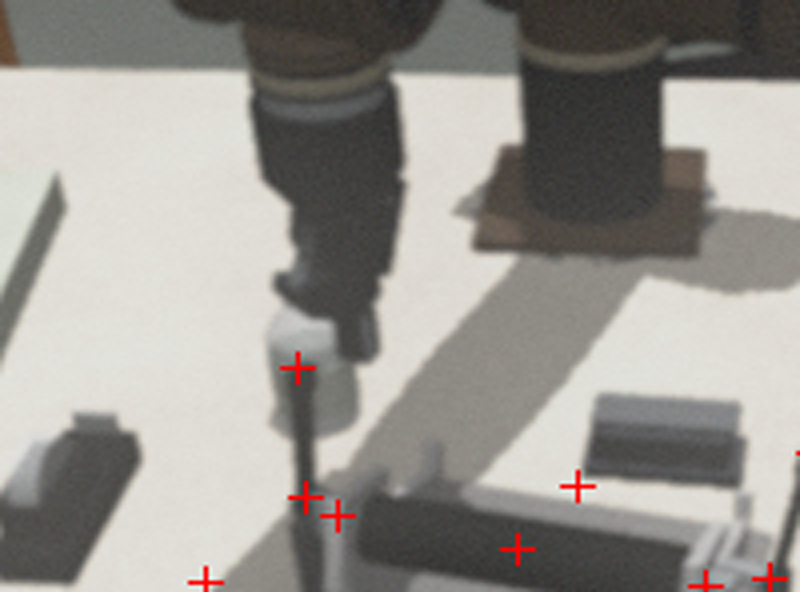

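```bash
sed -i 's/P=arc(side,th,r);/P=arc(side,th,r)-[0,0,24];/' lev.py; python3 lev.py -1 62 -.2 0 .3 .6 .9
```

```text
t 7.38 lam tcp mm [ -46.6 -103.6  161.1] F [-0.7  0.1 -1.3]
-0.2 [ -40.5 -112.8  120.4] [-0.4  0.2  0.3] [-0.0091  0.0063  0.0407]
0.0 [ -41.2 -125.   122.3] [-0.4  0.2  0.3] [-0.0213  0.0055  0.0389]
0.3 [ -40.7 -143.5  120.8] [-0.4  0.2  0.3] [-0.0398  0.006   0.0404]
0.6 [ -38.3 -160.7  114.2] [-0.4  0.2  0.3] [-0.057   0.0083  0.047 ]
0.9 [ -34.3 -175.1  103.2] [-0.4  0.2  0.3] [-0.0714  0.0123  0.0581]
```

Emit:
move_arm(plan=[[[0,0,0,0,0.005,0.03,0],[0,0,0,0,0.005,0.039,0],[0,0,0,-0.01,0.005,0.039,0],[0,0,0,-0.022,0.005,0.039,0],[0,0,0,-0.034,0.006,0.04,0]]])

```text
time: 8.0
eef_pos: [0.518, -0.1172, 0.1227]
tcp_rot: [0.773, 0.635, -0.002, -0.001]
contact_force: [-0.3, 2.0, 0.9]
opening: -0.0
```

```bash
python3 lev.py -1 62 .3 .45 .6 .75 .9 1.05 1.2 ; python3 look.py scene pics/h2.png 1; python3 -c "
import cv2
i=cv2.imread('pics/h2.png')[80:240,170:370];cv2.imwrite('pics/h5.png',cv2.resize(i,None,fx=4,fy=3.7,interpolation=cv2.INTER_CUBIC))"
```

```text
t 8.0 lam tcp mm [ -40.  -138.6  122.7] F [-0.7  1.9  0.9]
0.3 [ -40.7 -143.5  120.8] [-0.3  0.1  0.3] [-0.0049 -0.0007  0.0019]
0.45 [ -39.7 -152.4  118.1] [-0.3  0.1  0.3] [-0.0138  0.0003  0.0046]
0.6 [ -38.3 -160.7  114.2] [-0.3  0.1  0.3] [-0.0221  0.0016  0.0085]
0.75 [ -36.4 -168.3  109.2] [-0.3  0.1  0.3] [-0.0297  0.0035  0.0135]
0.9 [ -34.3 -175.1  103.2] [-0.3  0.1  0.3] [-0.0365  0.0057  0.0196]
1.05 [ -31.7 -180.8   96.3] [-0.3  0.1  0.3] [-0.0422  0.0082  0.0265]
1.2 [ -29.  -185.3   88.6] [-0.3  0.1  0.3] [-0.0467  0.011   0.0341]
t 8.05 lam tcp mm [ -39.9 -139.8  122.3] F [-0.1  0.5  1.5]
```

View pics/h5.png

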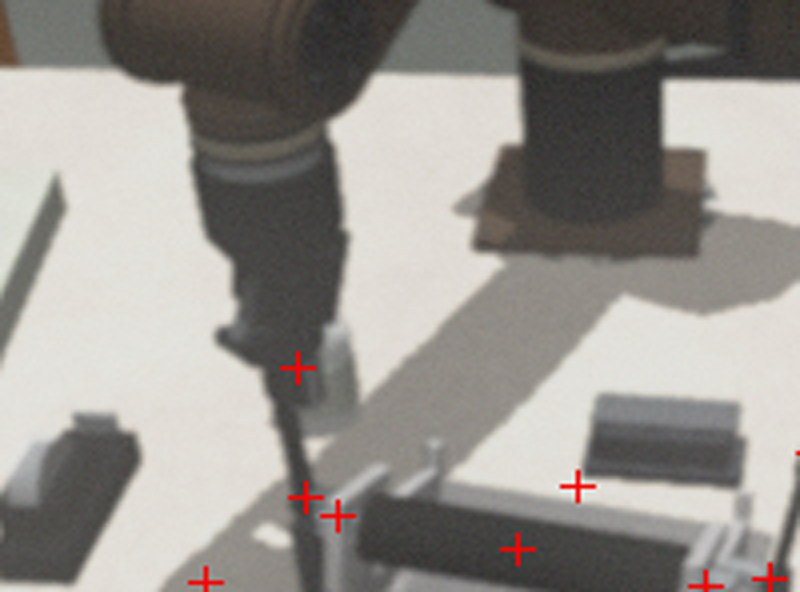

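Contact (2 N) and the lever is tipping now. Continuing the arc.

Emit:
move_arm(plan=[[[0,0,0,-0.014,0,0.005,0],[0,0,0,-0.022,0.002,0.0085,0],[0,0,0,-0.03,0.0035,0.0135,0],[0,0,0,-0.0365,0.006,0.02,0],[0,0,0,-0.042,0.008,0.0265,0]]])

```text
time: 8.68
eef_pos: [0.5176, -0.162, 0.0956]
tcp_rot: [0.773, 0.634, -0.003, -0.001]
contact_force: [1.2, 0.3, 2.9]
opening: 0.001
```

```bash
python3 lev.py -1 62 1.05 1.2 1.35 1.5 1.65 1.7 ; python3 look.py scene pics/i2.png 1; python3 look.py wrist pics/i.png 1;  python3 -c "
import cv2
i=cv2.imread('pics/i2.png')[80:240,170:370];cv2.imwrite('pics/i5.png',cv2.resize(i,None,fx=4,fy=3.7,interpolation=cv2.INTER_CUBIC))"
```

```text
t 8.68 lam tcp mm [ -31.4 -182.5   95.6] F [1.1 0.5 2.9]
1.05 [ -31.7 -180.8   96.3] [-0.3  0.2  0.3] [ 0.0017 -0.0003 -0.0006]
1.2 [ -29.  -185.3   88.6] [-0.3  0.2  0.3] [-0.0028  0.0025  0.007 ]
1.35 [ -26.  -188.6   80.4] [-0.3  0.2  0.3] [-0.0061  0.0055  0.0152]
1.5 [ -22.9 -190.6   71.9] [-0.3  0.2  0.3] [-0.008   0.0086  0.0237]
1.65 [ -19.7 -191.1   63.1] [-0.3  0.2  0.3] [-0.0085  0.0119  0.0325]
1.7 [ -18.6 -191.    60.2] [-0.3  0.2  0.3] [-0.0084  0.0129  0.0354]
t 8.72 lam tcp mm [ -31.9 -182.8   94.6] F [ 0.7 -0.5  2. ]
t 8.78 lam tcp mm [ -32.4 -182.4   94.7] F [ 0.9 -0.9 -0.8]
```

View pics/i5.png

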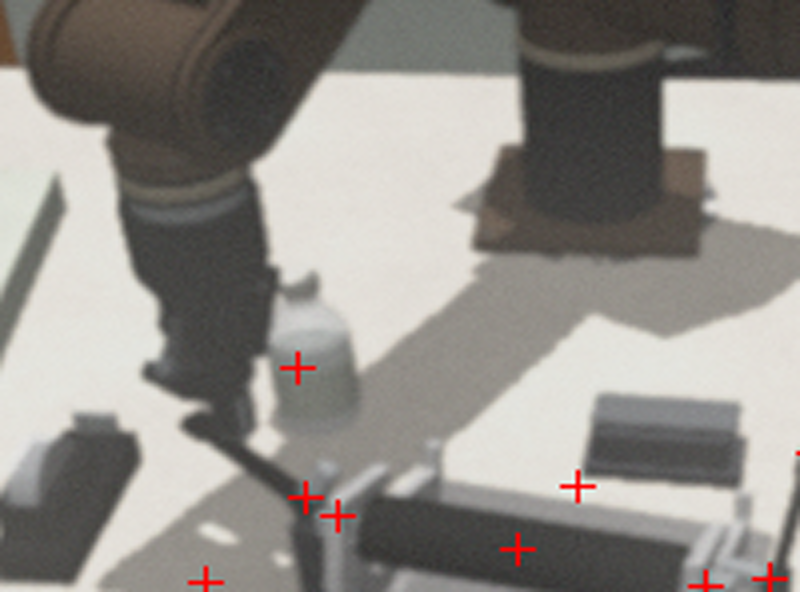

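View pics/i.png

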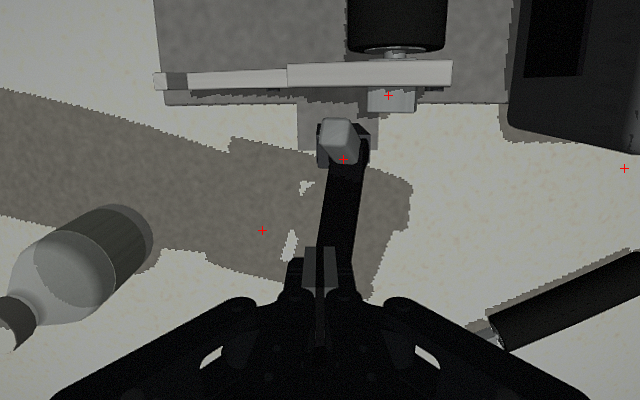

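Emit:
move_arm(plan=[[[0,0,0,-0.003,0.004,0.007,0],[0,0,0,-0.006,0.008,0.015,0],[0,0,0,-0.008,0.011,0.024,0],[0,0,0,-0.009,0.014,0.031,0],[0,0,0,-0.009,0.016,0.036,0]]])

```text
time: 9.4
eef_pos: [0.5289, -0.1731, 0.0612]
tcp_rot: [0.773, 0.635, -0.006, -0.005]
contact_force: [-19.5, 6.8, 35.2]
opening: -0.003
```

```bash
python3 lev.py -1 62 1.65 1.7 ; python3 look.py scene pics/j2.png 1;  python3 -c "
import cv2
i=cv2.imread('pics/j2.png')[80:240,170:370];cv2.imwrite('pics/j5.png',cv2.resize(i,None,fx=4,fy=3.7,interpolation=cv2.INTER_CUBIC))"
```

```text
t 9.4 lam tcp mm [ -18.1 -191.2   61.2] F [-20.5   2.7  35.2]
1.65 [ -19.7 -191.1   63.1] [-0.9  0.1  0.3] [ 0.     -0.0016 -0.0019]
1.7 [ -18.6 -191.    60.2] [-0.9  0.1  0.3] [ 0.0002 -0.0005  0.001 ]
t 9.45 lam tcp mm [ -18.3 -191.1   61.6] F [-16.3   2.4  23. ]
```

View pics/j5.png

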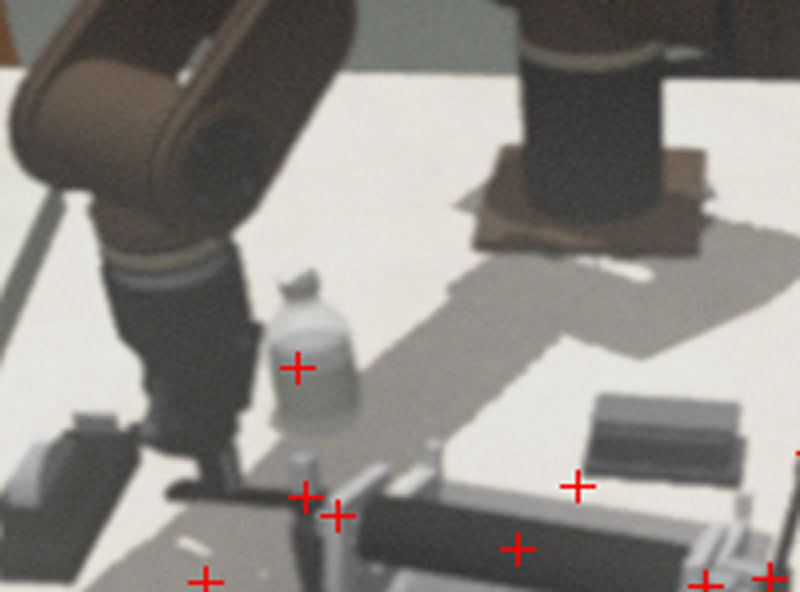

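```bash
python3 go.py -18 -190 120 -40 -100 220 -43 105 200 
```

```text
t 9.45 lam tcp mm [ -18.3 -191.1   61.6] F [-16.3   2.4  23. ]
[-18.0, -190.0, 120.0] [-0.9  0.1  0.3] [ 0.001  -0.0006 -0.0584]
[-40.0, -100.0, 220.0] [-0.9  0.1  0.3] [ 0.091  -0.0238 -0.1582]
[-43.0, 105.0, 200.0] [-0.9  0.1  0.3] [ 0.296  -0.0253 -0.1385]
```

Emit:
move_arm(plan=[[[0,0,0,0,0,-0.03,0],[0,0,0,0.01,0,-0.08,0],[0,0,0,0.05,-0.012,-0.12,0],[0,0,0,0.11,-0.02,-0.14,0],[0,0,0,0.17,-0.024,-0.14,0]]])

```text
time: 10.07
eef_pos: [0.5424, -0.0006, 0.2043]
tcp_rot: [0.773, 0.634, -0.004, -0.003]
contact_force: [0.9, 0.9, 0.1]
opening: 0.0
```

```bash
python3 go.py -43 100 200 -43 105 122
```

```text
t 10.07 lam tcp mm [-39.3 -19.4 204.3] F [0.7 1.  0.1]
[-43.0, 100.0, 200.0] [-0.6  0.1  0.2] [ 0.1194 -0.0031  0.0041]
[-43.0, 105.0, 122.0] [-0.6  0.1  0.2] [ 0.1245 -0.0024  0.0821]
```

Emit:
move_arm(plan=[[[0.6,0,0,0.05,-0.002,0,0],[0.6,0,0,0.1,-0.003,0.005,0],[0.6,0,0,0.122,-0.002,0.03,0],[0.6,0,0,0.124,-0.002,0.07,0],[0.6,0,0,0.124,-0.001,0.082,0]]])

```text
time: 10.7
eef_pos: [0.563, 0.1219, 0.1186]
tcp_rot: [0.773, 0.635, -0.009, -0.009]
contact_force: [-0.1, 0.7, 0.1]
opening: 0.001
```

```bash
python3 lev.py 1 62 0 .15 .3 .45 .6 .75 .9 1.05 1.2 
```

```text
t 10.7 lam tcp mm [-43.6 104.7 118.6] F [-0.2  0.7  0.1]
0.0 [-41.2 125.  122.3] [-1.4  0.1  0.3] [ 0.0203  0.0024 -0.0038]
0.15 [-41.2 134.3 122.2] [-1.4  0.1  0.3] [ 0.0296  0.0025 -0.0037]
0.3 [-40.7 143.5 120.8] [-1.4  0.1  0.3] [ 0.0388  0.0031 -0.0023]
0.45 [-39.7 152.4 118.1] [-1.4  0.1  0.3] [0.0476 0.0041 0.0003]
0.6 [-38.3 160.7 114.2] [-1.4  0.1  0.3] [0.056  0.0057 0.0041]
0.75 [-36.4 168.3 109.2] [-1.4  0.1  0.3] [0.0636 0.0077 0.0091]
0.9 [-34.3 175.1 103.2] [-1.4  0.1  0.3] [0.0704 0.0101 0.0151]
1.05 [-31.7 180.8  96.3] [-1.4  0.1  0.3] [0.0761 0.0128 0.0219]
1.2 [-29.  185.3  88.6] [-1.4  0.1  0.3] [0.0806 0.0158 0.0294]
```

Emit:
move_arm(plan=[[[-1,0,0,0.02,0.003,-0.003,0],[-1.4,0,0,0.03,0.003,-0.003,0],[-1.4,0,0,0.039,0.003,-0.002,0],[-1.4,0,0,0.048,0.004,0,0],[-1.4,0,0,0.056,0.006,0.004,0]]])

```text
time: 11.32
eef_pos: [0.5806, 0.1763, 0.1155]
tcp_rot: [0.773, 0.635, -0.0, 0.001]
contact_force: [0.3, -1.7, 3.0]
opening: 0.001
```

```bash
python3 lev.py 1 62 .6 .75 .9 1.05 1.2 1.35 1.5 1.65; python3 look.py side pics/k2.png 1;  python3 -c "
import cv2
i=cv2.imread('pics/k2.png')[120:320,180:380];cv2.imwrite('pics/k5.png',cv2.resize(i,None,fx=3,fy=3,interpolation=cv2.INTER_CUBIC))"
```

```text
t 11.32 lam tcp mm [-37.2 161.6 115.5] F [ 0.7 -1.6  3. ]
0.6 [-38.3 160.7 114.2] [0.1 0.1 0.3] [-0.0009 -0.0011  0.0013]
0.75 [-36.4 168.3 109.2] [0.1 0.1 0.3] [0.0068 0.0008 0.0063]
0.9 [-34.3 175.1 103.2] [0.1 0.1 0.3] [0.0135 0.003  0.0123]
1.05 [-31.7 180.8  96.3] [0.1 0.1 0.3] [0.0192 0.0055 0.0192]
1.2 [-29.  185.3  88.6] [0.1 0.1 0.3] [0.0238 0.0083 0.0268]
1.35 [-26.  188.6  80.4] [0.1 0.1 0.3] [0.027  0.0113 0.035 ]
1.5 [-22.9 190.6  71.9] [0.1 0.1 0.3] [0.029  0.0144 0.0436]
1.65 [-19.7 191.1  63.1] [0.1 0.1 0.3] [0.0295 0.0176 0.0523]
t 11.38 lam tcp mm [-37.4 162.1 114.5] F [ 0.8 -1.4  2.3]
```

View pics/k5.png

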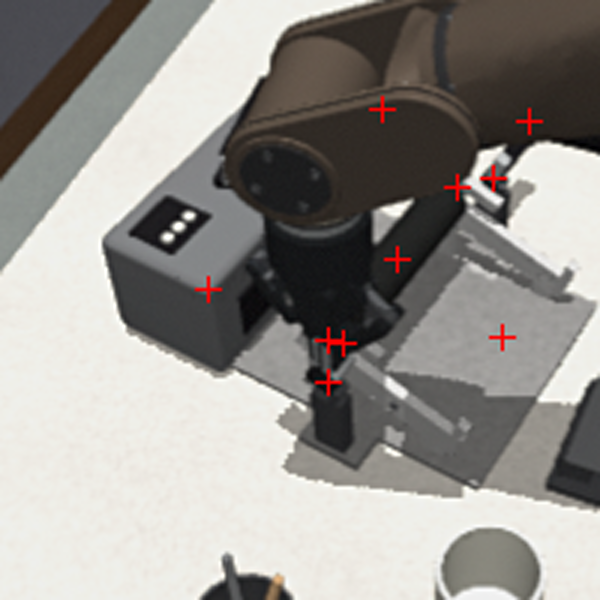

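The left lever is tipping, with 2–3 N contact. Continuing.

Emit:
move_arm(plan=[[[0,0,0,0.007,0.001,0.006,0],[0,0,0,0.0135,0.003,0.0125,0],[0,0,0,0.019,0.006,0.019,0],[0,0,0,0.024,0.009,0.027,0],[0,0,0,0.027,0.012,0.035,0]]])

```text
time: 12.0
eef_pos: [0.5974, 0.2017, 0.0786]
tcp_rot: [0.773, 0.635, -0.0, -0.0]
contact_force: [-0.2, 1.4, 3.3]
opening: 0.004
```

```bash
python3 lev.py 1 62 1.5 1.65
```

```text
t 12.0 lam tcp mm [-25.8 189.8  78.6] F [-0.4  1.3  3.3]
1.5 [-22.9 190.6  71.9] [-0.   0.   0.3] [0.0007 0.0029 0.0067]
1.65 [-19.7 191.1  63.1] [-0.   0.   0.3] [0.0013 0.0061 0.0155]
```

Emit:
move_arm(plan=[[[0,0,0,0.001,0.003,0.005,0],[0,0,0,0.001,0.005,0.01,0],[0,0,0,0.001,0.006,0.014,0],[0,0,0,0.001,0.006,0.016,0],[0,0,0,0.001,0.006,0.017,0]]])

```text
time: 12.62
eef_pos: [0.6035, 0.2018, 0.0639]
tcp_rot: [0.773, 0.635, -0.001, -0.0]
contact_force: [-6.7, 1.1, 13.5]
opening: -0.001
```

```bash
python3 go.py -18 190 120 -30 150 220 0 0 250
```

```text
t 12.62 lam tcp mm [-19.8 191.1  63.9] F [-6.7 -0.2 13.5]
[-18.0, 190.0, 120.0] [-0.1  0.   0.3] [-0.0012  0.0017 -0.0561]
[-30.0, 150.0, 220.0] [-0.1  0.   0.3] [-0.0411 -0.0106 -0.156 ]
[0.0, 0.0, 250.0] [-0.1  0.   0.3] [-0.1913  0.0186 -0.186 ]
```

Emit:
move_arm(plan=[[[0,0,0,0,0.001,-0.03,0],[0,0,0,-0.005,0.002,-0.085,0],[0,0,0,-0.04,0.006,-0.14,0.04],[0,0,0,-0.1,0.012,-0.18,0.085],[0,0,0,-0.16,0.018,-0.186,0.085]]])

```text
time: 13.25
eef_pos: [0.5925, 0.0487, 0.2518]
tcp_rot: [0.772, 0.635, 0.001, 0.003]
contact_force: [1.3, -0.8, -0.0]
opening: 0.637
```

```bash
python3 go.py 0 0 200 0 0 140 0 0 54;python3 look.py wrist pics/l.png 1; python3 look.py side pics/l2.png 1;  python3 -c "
import cv2
i=cv2.imread('pics/l2.png')[120:320,180:400];cv2.imwrite('pics/l5.png',cv2.resize(i,None,fx=3,fy=3,interpolation=cv2.INTER_CUBIC))"
```

```text
t 13.25 lam tcp mm [-1.000e-01  3.880e+01  2.518e+02] F [ 1.4 -0.5 -0. ]
[0.0, 0.0, 200.0] [0.3 0.1 0.4] [-0.0388 -0.0005  0.0518]
[0.0, 0.0, 140.0] [0.3 0.1 0.4] [-0.0387 -0.0008  0.1118]
[0.0, 0.0, 54.0] [0.3 0.1 0.4] [-0.0386 -0.0013  0.1978]
t 13.3 lam tcp mm [  1.1  31.5 252.1] F [ 2.2 -2.4 -0.1]
t 13.35 lam tcp mm [  0.3  34.7 250.6] F [-0.5  0.6 -0.4]
```

View pics/l.png

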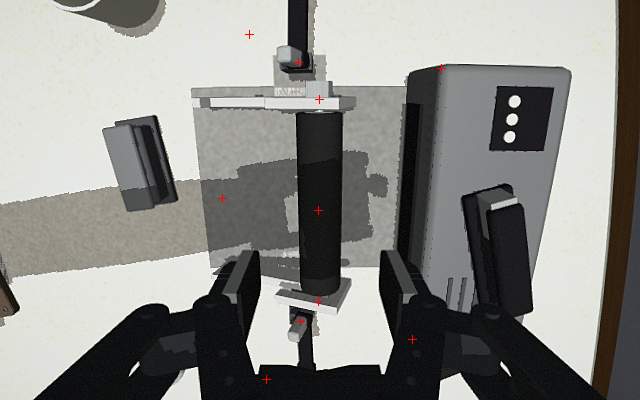

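View pics/l5.png

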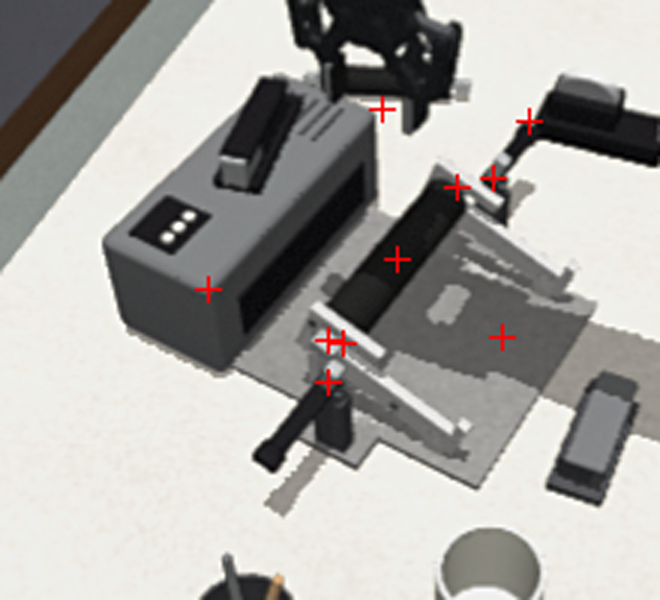

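Emit:
move_arm(plan=[[[0,0,0,-0.034,0,0.03,0.085],[0,0,0,-0.034,-0.001,0.08,0.085],[0,0,0,-0.034,-0.001,0.12,0.085],[0,0,0,-0.034,-0.001,0.16,0.085],[0,0,0,-0.034,-0.001,0.18,0.085]]])

```text
time: 13.98
eef_pos: [0.5828, 0.0109, 0.0673]
tcp_rot: [0.775, 0.632, -0.002, 0.001]
contact_force: [-0.9, -0.7, 1.1]
opening: 0.997
```

```bash
python3 go.py 0 0 54;python3 look.py wrist pics/m.png 1; python3 look.py side pics/m2.png 1;  python3 -c "
import cv2
i=cv2.imread('pics/m2.png')[120:320,180:400];cv2.imwrite('pics/m5.png',cv2.resize(i,None,fx=3,fy=3,interpolation=cv2.INTER_CUBIC))"
```

```text
t 13.97 lam tcp mm [-2.  -0.1 67.3] F [-0.7 -0.9  1.1]
[0.0, 0.0, 54.0] [-0.1  0.2 -0. ] [0.0002 0.002  0.0133]
t 14.03 lam tcp mm [-3.  -0.2 65.6] F [-1.4 -0.1 -1.4]
t 14.07 lam tcp mm [-2.1 -0.1 67.7] F [ 0.7  0.8 -0.3]
```

View pics/m.png

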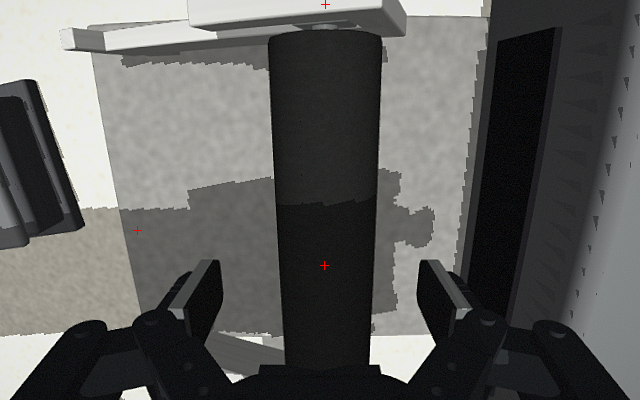

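View pics/m5.png

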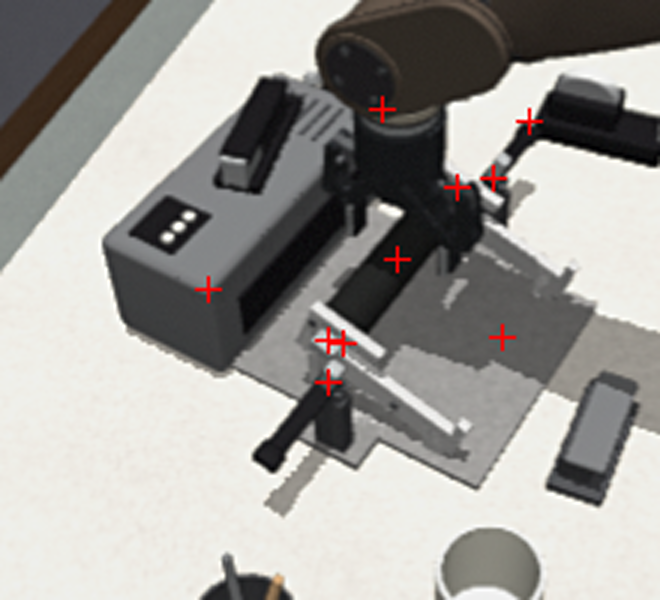

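Emit:
move_arm(plan=[[[0,0,0,0,0.002,0.007,0.085],[0,0,0,0,0.002,0.013,0.075],[0,0,0,0,0.002,0.014,0.065],[0,0,0,0,0.002,0.014,0.056],[0,0,0,0,0.002,0.014,0.052]]], force=20)

```text
time: 14.7
eef_pos: [0.585, 0.0105, 0.0542]
tcp_rot: [0.775, 0.632, -0.002, 0.001]
contact_force: [0.3, 1.1, -1.0]
opening: 0.608
```

```bash
python3 go.py 0 0 54;python3 look.py wrist pics/n.png 1; python3 -c "from plant import *;print(get_state()['opening'])"
```

```text
t 14.7 lam tcp mm [ 0.2 -0.1 54.2] F [ 0.1  1.1 -1. ]
[0.0, 0.0, 54.0] [-0.1  0.2 -0. ] [ 0.0001 -0.0002  0.0002]
t 14.75 lam tcp mm [ 0.1 -0.1 54.1] F [-0.4  0.7  0.6]
0.6090838751426834
```

View pics/n.png

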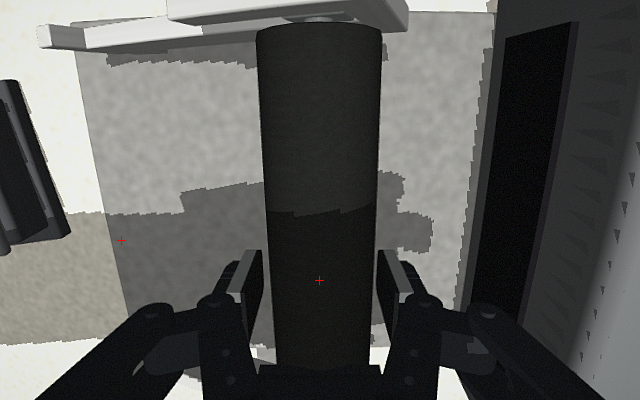

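Emit:
move_arm(plan=[[[0,0,0,0,-0.006,0.002,0.052],[0,0,0,0,-0.013,0.005,0.052],[0,0,0,0,-0.02,0.007,0.052],[0,0,0,0,-0.027,0.01,0.052],[0,0,0,0,-0.034,0.0125,0.052]]])

```text
time: 15.38
eef_pos: [0.551, 0.0174, 0.0415]
tcp_rot: [0.775, 0.632, -0.002, 0.001]
contact_force: [0.7, -0.1, -0.4]
opening: 0.604
```

```bash
python3 go.py -112 0 14;python3 look.py wrist pics/o.png 1; 
```

```text
t 15.38 lam tcp mm [-34.4  -0.1  41.5] F [ 0.7  0.  -0.4]
[-112.0, 0.0, 14.0] [-0.1  0.2 -0. ] [ 0.0001 -0.0775  0.0275]
t 15.43 lam tcp mm [-35.9  -0.   40.8] F [0.2 0.1 0.2]
```

View pics/o.png

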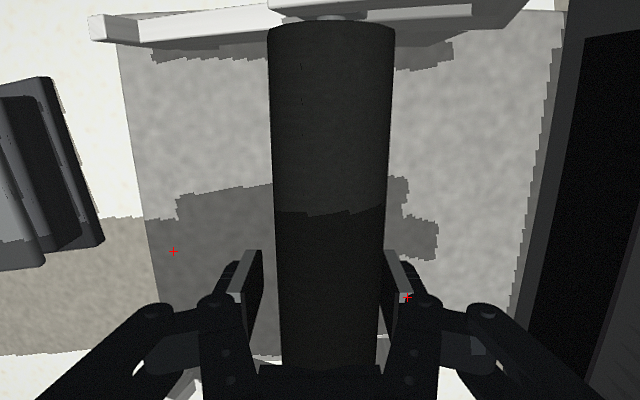

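Emit:
move_arm(plan=[[[0,0,0,0,-0.007,0.002,0.052],[0,0,0,0,-0.014,0.005,0.052],[0,0,0,0,-0.021,0.0075,0.052],[0,0,0,0,-0.028,0.01,0.052],[0,0,0,0,-0.036,0.013,0.052]]])

```text
time: 16.05
eef_pos: [0.5138, 0.025, 0.0277]
tcp_rot: [0.775, 0.632, -0.003, -0.0]
contact_force: [0.4, 0.4, -0.5]
opening: 0.613
```

```bash
python3 go.py -112 0 14;python3 look.py side pics/p.png 1; python3 -c "
import cv2
i=cv2.imread('pics/p.png')[120:320,180:400];cv2.imwrite('pics/p5.png',cv2.resize(i,None,fx=3,fy=3,interpolation=cv2.INTER_CUBIC))"
```

```text
t 16.05 lam tcp mm [-72.4  -0.1  27.7] F [ 0.3  0.5 -0.5]
[-112.0, 0.0, 14.0] [-0.2  0.2 -0. ] [ 0.0001 -0.0395  0.0138]
t 16.1 lam tcp mm [-74.2  -0.1  26.9] F [-1.  -0.  -0.3]
```

View pics/p5.png

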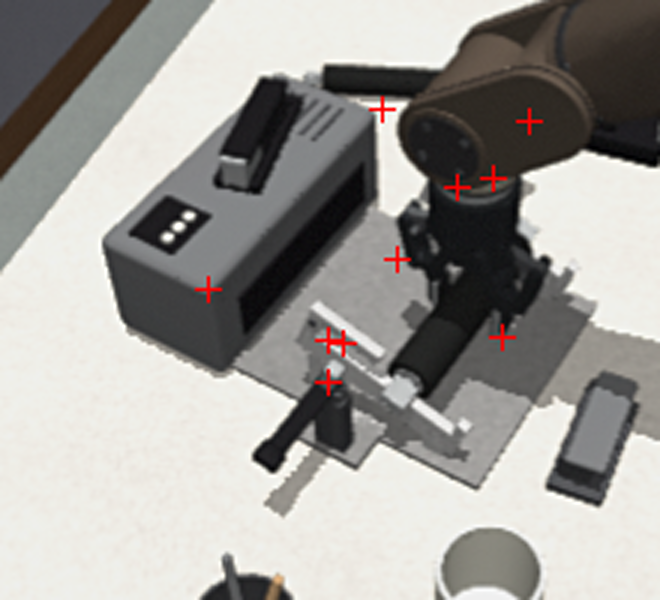

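Emit:
move_arm(plan=[[[0,0,0,0,-0.007,0.0025,0.052],[0,0,0,0,-0.014,0.005,0.052],[0,0,0,0,-0.021,0.0075,0.052],[0,0,0,0,-0.027,0.01,0.052],[0,0,0,0,-0.032,0.012,0.052]]])

```text
time: 16.73
eef_pos: [0.4808, 0.0317, 0.0153]
tcp_rot: [0.775, 0.632, -0.003, -0.001]
contact_force: [2.8, 1.1, 0.2]
opening: 0.606
```

```bash
python3 go.py -112 0 14;python3 look.py wrist pics/q.png 1
```

```text
t 16.73 lam tcp mm [-1.061e+02 -1.000e-01  1.530e+01] F [2.6 1.6 0.2]
[-112.0, 0.0, 14.0] [-0.3  0.2 -0. ] [ 0.0001 -0.0059  0.0013]
t 16.77 lam tcp mm [-107.1   -0.    14.8] F [ 0.1 -0.1  0.4]
```

View pics/q.png

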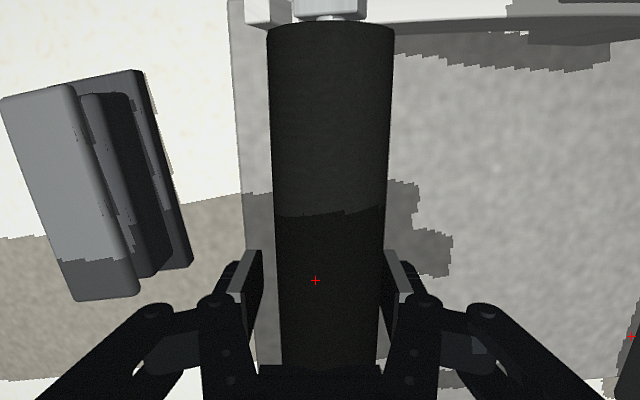

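Emit:
move_arm(plan=[[[0,0,0,0,-0.002,0.0005,0.052],[0,0,0,0,-0.004,0.001,0.052],[0,0,0,0,-0.005,0.0015,0.052],[0,0,0,0,-0.006,0.0015,0.052],[0,0,0,0,-0.006,0.0015,0.052]]])

```text
time: 17.4
eef_pos: [0.4759, 0.0329, 0.0141]
tcp_rot: [0.775, 0.632, -0.002, 0.0]
contact_force: [4.7, 0.1, -1.9]
opening: 0.614
```

```bash
python3 go.py -112 0 14;python3 look.py wrist pics/r.png 1
```

```text
t 17.4 lam tcp mm [-1.112e+02  1.000e-01  1.410e+01] F [ 4.6  1.  -1.9]
[-112.0, 0.0, 14.0] [-0.2  0.2 -0. ] [-0.0001 -0.0008  0.0001]
t 17.45 lam tcp mm [-1.112e+02  1.000e-01  1.410e+01] F [ 5.3  0.8 -2. ]
```

View pics/r.png

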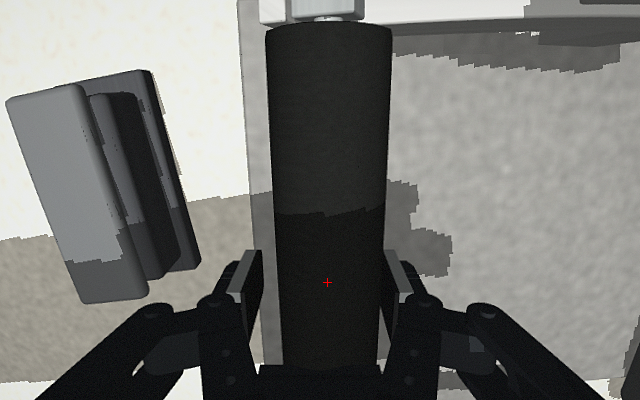

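Emit:
move_arm(plan=[[[0,0,0,0,-0.002,0,0.052],[0,0,0,0,-0.003,0,0.052],[0,0,0,0,-0.003,0,0.052],[0,0,0,0,-0.001,0,0.052],[0,0,0,0,0.003,0,0.06]]])

```text
time: 18.08
eef_pos: [0.4777, 0.0324, 0.0137]
tcp_rot: [0.775, 0.632, -0.003, -0.001]
contact_force: [-0.5, 0.0, 0.3]
opening: 0.703
```

```bash
python3 go.py -106 0 14 -106 0 180
```

```text
t 18.07 lam tcp mm [-109.3   -0.    13.7] F [-0.5 -0.1  0.3]
[-106.0, 0.0, 14.0] [-0.3  0.2 -0. ] [ 0.      0.0033 -0.0003]
[-106.0, 0.0, 180.0] [-0.3  0.2 -0. ] [-0.0007  0.0023 -0.1663]
```

Emit:
move_arm(plan=[[[0,0,0,0,0.002,0,0.08],[0,0,0,0,0.002,0,0.08],[0,0,0,0,0.002,0,0.08],[0,0,0,0,0.002,-0.03,0.08],[0,0,0,0,0.002,-0.07,0.08]]])

```text
time: 18.7
eef_pos: [0.4786, 0.0324, 0.0832]
tcp_rot: [0.775, 0.632, -0.005, -0.002]
contact_force: [1.3, 0.2, 0.4]
opening: 0.933
```

```bash
python3 go.py -106 0 300 -60 0 300
```

```text
t 18.7 lam tcp mm [-108.4    0.2   83.2] F [1.2 0.4 0.4]
[-106.0, 0.0, 300.0] [-0.6  0.2 -0. ] [-0.0011  0.0003 -0.2169]
[-60.0, 0.0, 300.0] [-0.6  0.2 -0. ] [-0.0011  0.0463 -0.2173]
```

Emit:
move_arm(plan=[[[-0.6,0,0,0,0,-0.05,0.08],[-0.6,0,0,0,0,-0.1,0.08],[-0.6,0,0,0,0.015,-0.15,0.08],[-0.6,0,0,0,0.03,-0.2,0.08],[-0.6,0,0,0.03,0.045,-0.217,0.08]]])

```text
time: 19.32
eef_pos: [0.5328, 0.0523, 0.3043]
tcp_rot: [0.775, 0.631, 0.001, 0.004]
contact_force: [0.5, 0.3, -0.2]
opening: 0.936
```

```bash
cat > chk.py <<'E'
from h import *
p=np.load("lam.npy")
rest=np.array([-.108,0,.056])
exp={"roller":rest,"roller_left":rest+[0,.108,0],"roller_right":rest-[0,.108,0],"lever_left_tip":tip(1,1.65),"lever_right_tip":tip(-1,1.65)}
for cam in ["wrist","scene","side"]:
    st=get_state(); im=read_camera(cam)[:,:,::-1].copy()
    for q,P in exp.items():
        e=proj(cam,lam2w(p,P),st)[0]
        r=[(np.round(d["centre"],1).tolist(),round(float(d["p"]),2)) for d in pinpoint(cam,q)]
        print(cam,q,"exp",e.round(1),r[:3])
        cv2.drawMarker(im,tuple(int(round(v)) for v in e),(0,0,255),cv2.MARKER_CROSS,8,1)
    cv2.imwrite(f"pics/z_{cam}.png",im)
i=cv2.imread('pics/z_side.png')[120:320,180:400];cv2.imwrite('pics/z_side3.png',cv2.resize(i,None,fx=3,fy=3,interpolation=cv2.INTER_CUBIC))
i=cv2.imread('pics/z_scene.png')[140:300,190:410];cv2.imwrite('pics/z_scene3.png',cv2.resize(i,None,fx=3.5,fy=3.5,interpolation=cv2.INTER_CUBIC))
print(st["time"],st["contact_force"])
E
python3 chk.py
```

```text
wrist roller exp [279.3 178.7] [([281.5, 175.3], 0.89)]
wrist roller_left exp [276.   89.1] [([424.1, 354.4], 0.89), ([276.3, 86.2], 0.8)]
wrist roller_right exp [282.4 256. ] [([282.9, 252.8], 0.78), ([517.1, 313.9], 0.75)]
wrist lever_left_tip exp [358.3 -29.2] [([361.4, 168.1], 0.62)]
wrist lever_right_tip exp [348.4 338.6] [([353.4, 337.9], 0.74)]
scene roller exp [313.5 211.1] [([154.2, 290.9], 0.83), ([314.8, 213.7], 0.61)]
scene roller_left exp [355.9 219. ] [([358.4, 219.9], 0.83), ([160.2, 259.7], 0.69)]
scene roller_right exp [273.2 203.7] [([273.2, 204.4], 0.98), ([146.5, 317.3], 0.7)]
scene lever_left_tip exp [400.2 246.7] [([403.3, 246.2], 0.93)]
scene lever_right_tip exp [214.  210.1] [([212.6, 209.0], 0.86)]
side roller exp [347.1 231.8] [([351.0, 232.3], 0.87), ([312.7, 147.4], 0.66), ([286.8, 246.6], 0.63)]
side roller_left exp [326.1 260.7] [([335.7, 147.9], 0.91), ([328.0, 260.1], 0.85)]
side roller_right exp [365.9 205.9] [([284.8, 146.1], 0.79), ([363.1, 206.1], 0.74)]
side lever_left_tip exp [267.7 272.6] [([268.8, 272.4], 0.68)]
side lever_right_tip exp [357.2 163.6] [([355.3, 164.6], 0.71), ([377.8, 167.9], 0.45)]
19.925 [-0.90709751  0.07059664 -0.26011856]
```

View pics/z_wrist.png

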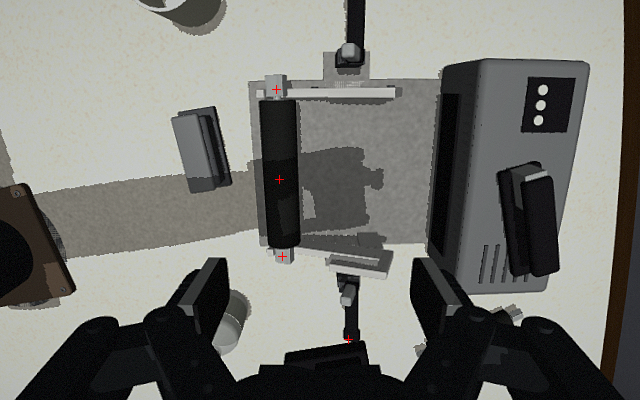

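View pics/z_side3.png

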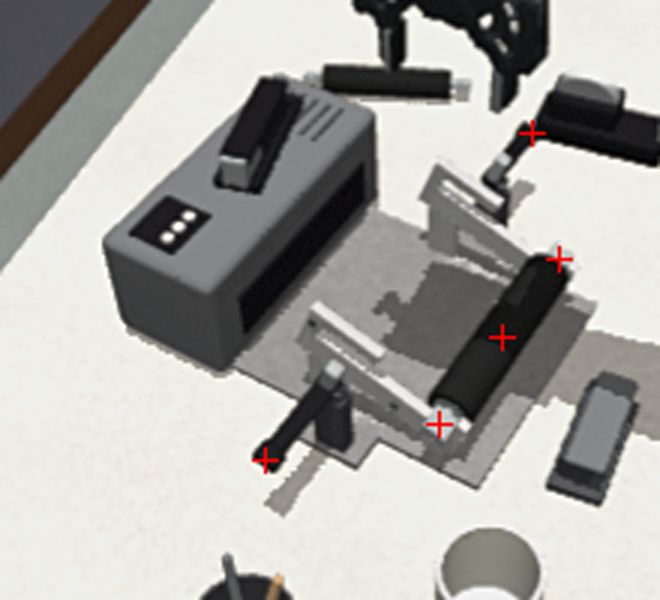

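View pics/z_scene3.png

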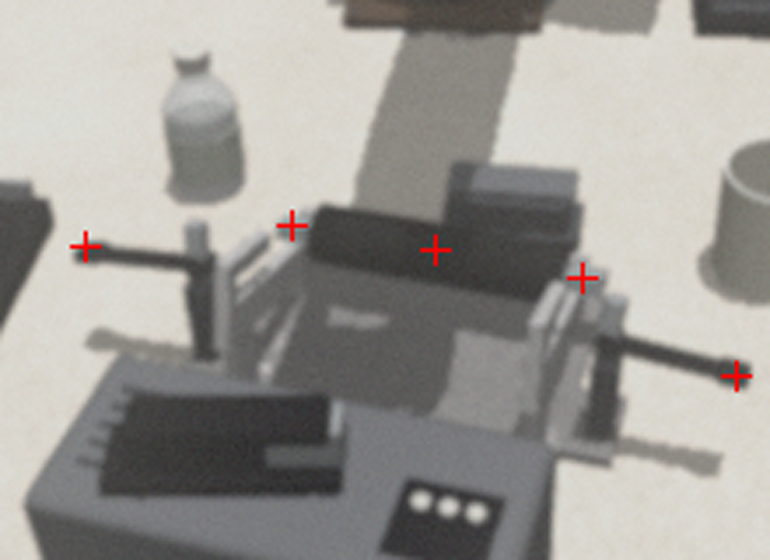

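```bash
python3 -c "
from plant import *
print(get_state()['dq'].round(3), ticket.sign_off())"
```

```text
the job is handed in; nothing more can be done
[ 0.001 -0.     0.    -0.001 -0.002 -0.   ] None
```

I opened both cam levers with the roller still seated, then moved the roller down its slots to the end stops and handed the job in at about 20 s. Sign-off gives no verdict.

**What I did**
- **Levers:** I pushed each one out with the shut fingers until it met its end of travel. The wrist force rose to about 35 N on the right lever and 13.5 N on the left.
- **Roller:** I put the jaws loosely around it at 52 mm. I then eased it down the slope at about 60 mm/s until it pressed the stops with a steady 5 N, opened the jaws and lifted clear.

**Last checks**
- **Roller:** In all three cameras the roller and both bearing blocks were found within about 4 pixels of their expected rest positions.
- **Levers:** Both tips were within about 5 pixels of where they should be at 1.65 rad, except the left one in the wrist view. It lay out of frame there, and the network returned a false hit.
- **Other things:** They looked unmoved in the pictures; I did not measure them again. The gripper was clear and the arm still.

**What went wrong or disagreed**
- **Missed first push:** My first sweep at the right lever passed over its tip without touching it. The shut fingertips end about 24 mm short of the stated TCP, going by the pictures and the height at which they met the lever. I lowered the later moves by that amount.
- **Look-alike roller:** The detectors also reported it several times. I ruled those hits out by position.

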